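# Refill the laundry dispenser and snap its cover on

## Robot

A 6-joint arm with a two-finger parallel gripper is mounted at the origin on the work surface. World frame = base frame: x ahead of the robot, y to its left, z up, the work surface at z = 0. Lengths are in m, angles in rad, forces in N, time in s.
With the tool pointing down it reaches from about 0.25 to 0.725 m from the base axis. Payload 9.7 kg.
Tool frame: the origin (TCP) lies between the finger pads; the fingertips stand 14 mm ahead of it and the grasp point (between the pads) lies 5 mm behind it; x points along the fingers, y is the direction in which the jaws open and shut, and the axes are right-handed (so a half turn about x gives the same grasp; the last joint's range is limited). The gripper opens to 85 mm and grips with 20 to 120 N. Pads are 22 mm wide; open, the fingers measure 114 mm over their backs; the gripper's body (76 mm by 85 mm) begins 54 mm behind the grasp point. The pads swing forward as they close: fully open they stand 13 mm farther back than shut.
Start: joints at [1.289, 0.087, 0.176, 1.66, 0, 1.571], TCP at [0.153, 0.528, 0.245] pointing down, gripper open.
Joint ranges: [-3.13, 3.13], [-0.85, 1.81], [-1.15, 1.24], [-2.2, 2.28], [-1.44, 1.52], [-3.14, 3.14]. Speed limits (rad/s): [2.22, 2.22, 2.57, 3.14, 3.14, 3.14].

## Interface

Orientations are given as a unit quaternion [w, x, y, z].
In Python, from plant import get_obs, get_image, finish_job gives the robot as it stands.
- The arm moves only by the tool servo_tool, never from a script. Its argument "motion" is a list of rows, each an object of numbers: "tx", "ty", "tz": the shift along the tool's x, y, z each as a share of 0.2 m, from -1 to 1; "ax", "ay", "az": the turn, a rotation vector about the tool's x, y, z each as a share of 45 degrees, from -1 to 1. In form: [{"tx": .., "ty": .., "tz": .., "ax": .., "ay": .., "az": ..}, ...]. A call has 1 to 12 rows; each row is the pose to reach, as a shift and turn from the pose commanded when the call began, along the tool's axes at that moment; what a row does not reach only later rows make up. A row lasts 1/8 s, in which the tool goes at most 62.5 mm and 10.7 degrees, less where a joint would pass 70% of its speed; a pose out of reach is approached as far as the arm can. A call with a number of a shift or a turn outside -1 to 1 is refused whole. A call with a gripper value outside its range is refused whole. "claw" is the opening, from -1 (shut) to 1 (fully open), set as the call begins (left out, the last holds). The fingers move at their own pace and stop on an object; the grip force is fixed at half the most. Time passes only in rows, so rows that repeat a pose let the fingers close. It gives the time, the measured TCP pose, the force and the opening at its end, in the units of the state.
- get_obs(): the state, without advancing time (a new reading comes with each control period).
- get_image(name): name is "side" or "top"; returns a dict with "img" (400x640x3 uint8, red, green, blue), "mtx" (3x3 intrinsics, pixels), "k1" (the pictures are not rectified: a ray, as slopes to the right and down, at radius r is drawn at 1 + k1 r^2 times it, then the intrinsics apply), "world_from_camera" (4x4, takes a point from camera to world coordinates). Camera axes: x right, y up, looking along -z (the intrinsics and any distortion apply to the point x, -y, -z); pixel columns grow to the right and rows downward; lengths in m; the calibration is good to about 2 mm. A picture is of the moment at which its call begins. There is no depth.
- finish_job(): hands the job in, once; it reports no verdict.
The state is a dict: "time_s": time; "joint_pos": joint angles; "qvel": joint speeds; "effort": joint torques, N m; "tool_pos": TCP position; "eef_rot": TCP orientation; "wrist_force": force on the tool from outside, world axes, zero at the start; "ft_torque": the same for the moment, N m; "gripper_width": finger opening in m.
Only numpy, scipy, OpenCV 4.12 (cv2) and the standard library are available. Lean on these libraries where they do the work, as an engineer would, in place of code of your own. Each camera call takes 0.05 s, during which the arm holds its last target.

## Task

The white push dispenser is empty: stand the blue refill cartridge in its hopper, then put the green cover over the hopper neck and press it straight down until the clip arms on both sides have snapped under the rim and the cover sits fully home. The hopper is sprung and gives way under the push: press slowly, feel for the snap, and do not push it so far down (some 6 mm, about 27 N) that the dispenser is set off; leave the other things on the counter where they are.

Things in the scene. Friction and masses are not known exactly. Their poses are not given: they have to be found in the camera images.
- dispenser: white push dispenser fixed to the counter, 104 (x) x 114 (y), origin at the centre of its underside, z up. Out of its top (106 above the counter) rises the open neck of a sprung hopper: bore 52 (x) x 42 (y), outside 60 x 50; the hopper floor lies 64 below the rim
- rim (a point): centre of the neck's mouth, level with its rim, 140 above the dispenser's origin when unloaded, axes as the dispenser's. A grey bead runs round the top of the neck: 70 (x) x 61 (y) outside, 8 high, its top level with the rim; its y sides widen from 54 at the top to 61 at the flat underside
- hopper (a joint): how far the sprung hopper with neck, rim and cartridge is pushed down, m: 0 up, stop at 0.009. It starts to sink at about 5 N and then gives about 1 mm per 3.5 N. At 0.0065 (about 28 N) it works the dispenser, which must not happen
- cartridge_mid (a point): centre (half-way up) of the blue refill cartridge with white top, a block 44 (x) x 34 (y) x 100 tall, 0.1 to 0.2 kg, standing upright. It goes upright into the hopper, its x along the dispenser's x (either way round), 4 clearance all round; on the hopper floor it sticks up 36 above the rim. Grip that part, across y
- cover_rib (a point): centre of the white grip rib on the green cover, axes the cover's, z up. Rib 50 (x) x 16 (y) x 36 tall on the cover's flat top: grip its upper half across y. The cover is a hollow hood 78 (x) x 69 (y), 0.15 kg, standing on its lower edge 84 below this point. It goes over the neck, its x along the dispenser's x (either way round). Fully home this point is 62 above the rim
- cover_ledge (a point): centre of the cover at the height of its inner stop ledges, 22 above its lower edge, axes the cover's; fully home it coincides with point rim. Inside, the hood clears the bead by 1.2 in x and 1.0 in y; its lower edge is flared and centres it from up to 3 off
- clip_a (a joint): sprung clip arm on the cover's +y side, 22 wide; rad, 0 = upright (relaxed, or snapped under the bead), about 0.08 while spread over it. Pressing: the arms meet the bead about 9 before home, resistance climbs to 13 to 21 N (friction varies), drops as the arms snap under the bead about 1 before home, then rises again. Let go before the snap, the cover stays stuck half-way
- clip_b (a joint): the same clip arm on the cover's -y side
- pin_tray: bamboo tray of clothespins, 200 x 120 x 35; origin at the centre of its underside. Bystander
- clothespin: a single wooden clothespin lying on the counter, 72 x 11 x 9; origin at the centre of its underside. Bystander
- lint_scraper: black silicone lint scraper lying flat, about 88 x 90 x 10; origin near its middle, on the underside. Bystander
- glass_jar: ribbed glass jar with a steel flip-top lid, 90 across, 117 tall; origin at the centre of its underside. Bystander
- key_dish: round steel key dish with brass keys, 112 across, 22 tall; origin at the centre of its underside. Bystander
- scrub_brush: scrubbing brush lying flat, about 200 long; origin on its underside. Bystander
- stain_bottle: orange bottle of stain remover, 64 across, 190 tall; origin at the centre of its underside. Bystander
Things that resemble listed ones, but are neither listed nor needed, are in the scene too. There is more than one size of the part that bears cartridge_mid; the job needs the larger. Leave any red look-alike of the dispenser alone.

How it is judged:
By the outcome, as a careful person would: the job done as asked, in the order asked, and still so for the second after the job is handed in, with the robot touching nothing.
It also fails if it takes over 70 s, if anything falls off the work surface, if the arm or the gripper's body presses on something with over 40 N, if the wrist force passes 120 N, or if a joint passes its speed limit or range.

## Working session

There is one attempt and no reset: what is moved stays moved. The work goes in short steps, Python scripts to look and compute and a tool call to move; the robot and the scene stay as the last step left them, time stands still between calls to the robot, and variables do not carry over. Pictures are saved under pics/ and viewed, and the job is handed in when it is done.

Besides the shell and the picture viewer there is one more tool, called in YAML: its name, and indented under it one key for each argument. servo_tool: Moves the arm, as the interface text tells. Shift numbers are shares of 0.2 m and turn numbers shares of 45 degrees, none past 1 either way. Its arguments: {"type":"object","properties":{"motion":{"type":"array","items":{"type":"object","properties":{"tx":{"type":"number"},"ty":{"type":"number"},"tz":{"type":"number"},"ax":{"type":"number"},"ay":{"type":"number"},"az":{"type":"number"}}}},"claw":{"type":"number"}},"required":["motion"]}

```bash
mkdir -p pics; cat > h.py <<'E'
import numpy as np,cv2,pickle
from plant import get_obs,get_image
def snap(tag):
    for n in("side","top"):
        d=get_image(n); pickle.dump(d,open(f"{tag}_{n}.pkl","wb"))
        cv2.imwrite(f"pics/{tag}_{n}.png",d["img"][...,::-1])
def load(tag,n): return pickle.load(open(f"{tag}_{n}.pkl","rb"))
def ray(d,u,v):
    K=np.array(d["mtx"],float);p=cv2.undistortPoints(np.array([[[u,v]]],float),K,np.array([d["k1"],0,0,0.]))[0,0]
    T=np.array(d["world_from_camera"]);return T[:3,3],T[:3,:3]@np.array([p[0],-p[1],-1])
def atz(d,u,v,z):
    o,r=ray(d,u,v);return o+r*(z-o[2])/r[2]
def proj(d,P):
    T=np.linalg.inv(np.array(d["world_from_camera"]));c=T[:3,:3]@np.array(P,float)+T[:3,3]
    q=np.array([c[0],-c[1],-c[2]]);q=q/q[2]
    return cv2.projectPoints(q.reshape(1,1,3),np.zeros(3),np.zeros(3),np.array(d["mtx"],float),np.array([d["k1"],0,0,0.]))[0][0,0]
def tri(d1,a,d2,b):
    o1,r1=ray(d1,*a);o2,r2=ray(d2,*b)
    s=np.linalg.lstsq(np.c_[r1,-r2],o2-o1,rcond=None)[0]
    p,q=o1+r1*s[0],o2+r2*s[1];return (p+q)/2,np.linalg.norm(p-q)
def crop(tag,n,u0,v0,u1,v1,s,out):
    im=load(tag,n)["img"][v0:v1,u0:u1,::-1];cv2.imwrite(f"pics/{out}.png",cv2.resize(im,None,fx=s,fy=s,interpolation=cv2.INTER_CUBIC))
E
python3 - <<'E'
from h import *
snap("a");o=get_obs();print(o)
for n in("side","top"):
    d=load("a",n);print(d["mtx"],d["k1"],np.round(d["world_from_camera"],3))
E
```

```text
{'time_s': 0.1, 'joint_pos': array([ 1.28900848e+00,  8.74016204e-02,  1.75204867e-01,  1.65978952e+00,
       -1.21216742e-05,  1.57080577e+00]), 'qvel': array([-0.00021432, -0.00078704,  0.00164723,  0.00068079, -0.00078768,
       -0.00147528]), 'effort': array([-1.80995071e-04, -5.21562016e+01,  4.65654159e+01,  1.59784919e-02,
        5.65496578e-05,  8.24525983e-06]), 'tool_pos': array([0.15289136, 0.52812673, 0.24465149]), 'eef_rot': array([ 0.70004453,  0.0988839 ,  0.7001542 , -0.09971819]), 'wrist_force': array([ 0.54754294, -0.04270386,  0.27741109]), 'ft_torque': array([ 0.01951861, -0.00237542, -0.00057509]), 'gripper_width': 0.08507297763380599}
[[360.97260664   0.         318.75862351]
 [  0.         360.97260664 198.13277296]
 [  0.           0.           1.        ]] -0.0841732154868895 [[ 0.918  0.276 -0.286  0.214]
 [-0.397  0.607 -0.688 -0.76 ]
 [-0.016  0.745  0.667  0.864]
 [ 0.     0.     0.     1.   ]]
[[448.11609037   0.         321.92503647]
 [  0.         448.11609037 198.56969636]
 [  0.           0.           1.        ]] 0.008378421914730712 [[ 0.014  0.982 -0.187  0.326]
 [-1.     0.014 -0.003  0.011]
 [-0.     0.187  0.982  1.271]
 [ 0.     0.     0.     1.   ]]
```

View pics/a_side.png

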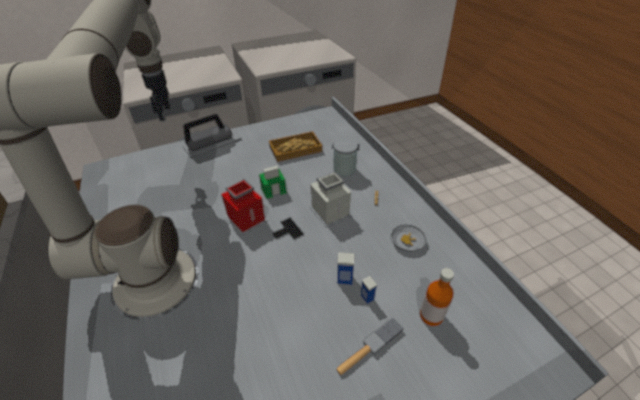

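View pics/a_top.png

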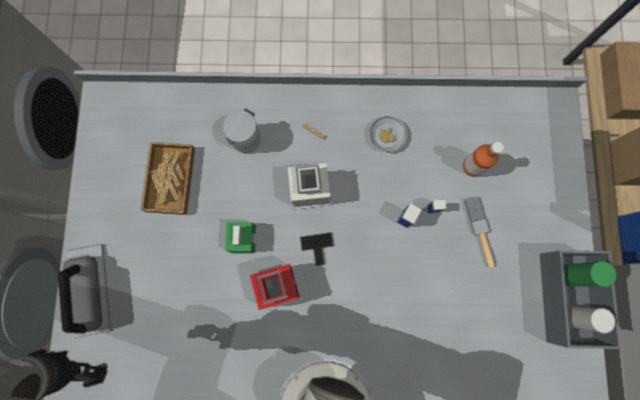

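Two blue cartridges show: top (410,213) / side (345,268), and top (437,206) / side (369,290). The first looks larger, so it fits. The white dispenser is at top (308,182) and the red look-alike at (275,286). The green cover is at top (240,236). I'll confirm with enlarged crops.

```bash
python3 - <<'E'
from h import *
crop("a","top",385,185,465,245,10,"c1")
crop("a","top",270,145,350,225,7,"c2")
crop("a","top",205,205,275,265,10,"c3")
crop("a","side",300,160,390,310,4,"c4")
crop("a","side",240,150,310,210,10,"c5")
E
```

```text
(no output)
```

View pics/c1.png

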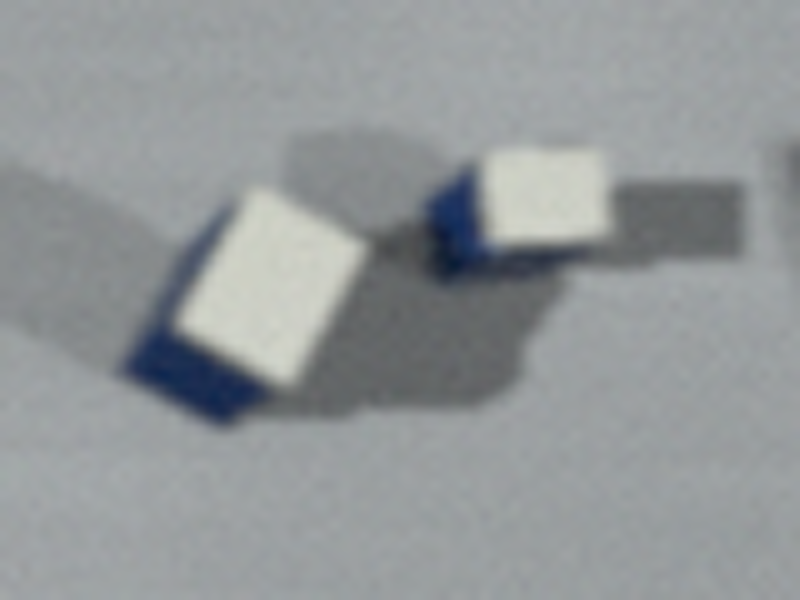

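View pics/c2.png

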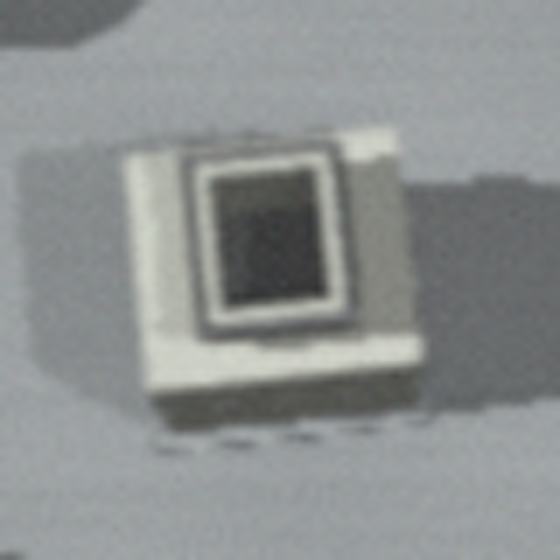

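View pics/c3.png

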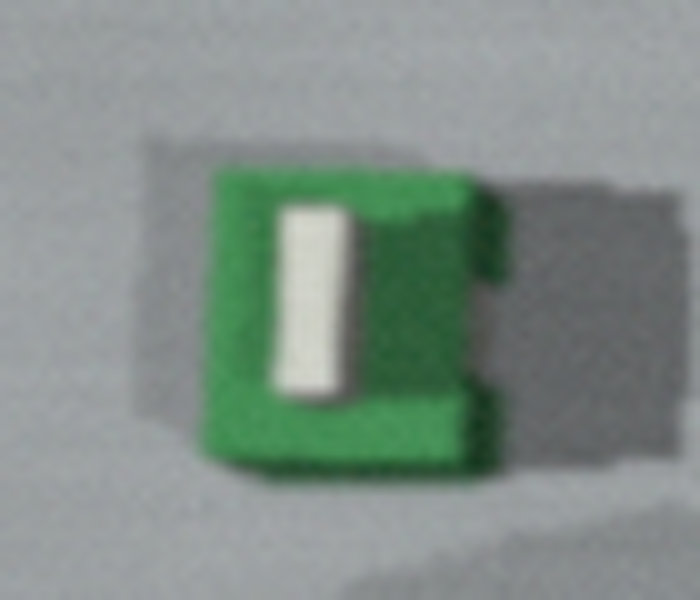

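View pics/c4.png

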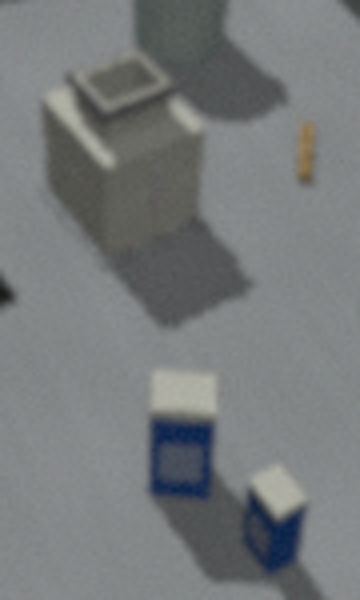

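View pics/c5.png

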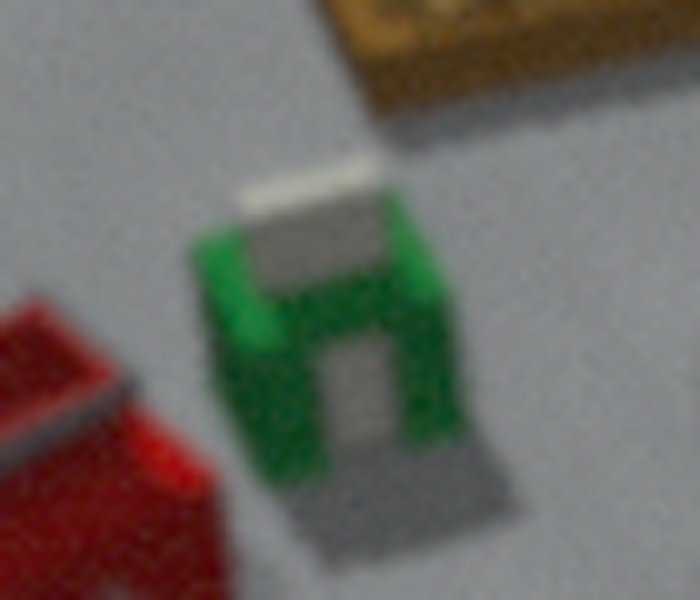

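```bash
cat > fit.py <<'E'
from h import *
from scipy.optimize import least_squares
def un(pts,u0,v0,s): return [(u0+(x+.5)/s-.5,v0+(y+.5)/s-.5) for x,y in pts]
def rectfit(d,pix,z,lx,ly):
    P=np.array([atz(d,u,v,z)[:2] for u,v in pix]);c=P.mean(0)
    e=[np.linalg.norm(P[i]-P[i-1])*1e3 for i in range(4)]
    best=None
    for a0 in np.linspace(-np.pi/2,np.pi/2,13):
        def f(p):
            R=np.array([[np.cos(p[2]),-np.sin(p[2])],[np.sin(p[2]),np.cos(p[2])]])
            C=np.array([[lx,ly],[lx,-ly],[-lx,-ly],[-lx,ly]])/2@R.T+p[:2]
            dd=np.linalg.norm(P[:,None]-C[None],axis=2);return dd.min(1)
        r=least_squares(f,[*c,a0])
        if best is None or r.cost<best.cost:best=r
    print(np.round(best.x[:2],4),"yaw",round(np.degrees(best.x[2]),1),"res mm",np.round(f(best.x)*1e3,1),"edges",np.round(e,1));return best.x
if __name__=="__main__":
    t=load("a","top");s=load("a","side")
    print("cart");rectfit(t,un([(258,188),(368,243),(293,388),(177,330)],385,185,10),.1,.044,.034)
    print("small");rectfit(t,un([(482,150),(605,148),(610,240),(485,243)],385,185,10),.1,.044,.034)
    print("bore");rectfit(t,un([(210,175),(318,165),(330,298),(222,308)],270,145,7),.14,.052,.042)
    print("neck");rectfit(t,un([(194,165),(332,152),(346,312),(210,326)],270,145,7),.14,.060,.050)
    print("bodytop");rectfit(t,un([(125,155),(398,130),(423,358),(148,390)],270,145,7),.106,.104,.114)
    print("rib");rectfit(t,un([(280,205),(350,205),(343,395),(274,392)],205,205,10),.102,.050,.016)
    print("covertop");rectfit(t,un([(215,172),(470,172),(465,458),(204,458)],205,205,10),.066,.078,.069)
    print("side cart");rectfit(s,un([(152,369),(216,373),(214,417),(151,411)],300,160,4),.1,.044,.034)
    print("side bore");rectfit(s,un([(84,76),(142,62),(166,84),(104,104)],300,160,4),.14,.052,.042)
    print("side bead");rectfit(s,un([(67,75),(141,51),(173,80),(97,109)],300,160,4),.14,.07,.054)
    print("side rib 2pt",[np.round(atz(s,*q,.102),4) for q in un([(240,200),(380,155)],240,150,10)])
E
python3 fit.py
```

```text
cart
[ 0.5121 -0.2242] yaw -28.1 res mm [1.3 0.8 0.7 0.7] edges [44.3 32.2 44.2 33.7]
small
[ 0.5378 -0.2967] yaw -88.6 res mm [7.5 7.  7.4 6.8] edges [25.  32.7 24.8 33.1]
bore
[0.5935 0.0506] yaw 6.2 res mm [1.1 1.  1.2 1.2] edges [50.7 40.3 50.8 40. ]
neck
[0.5927 0.0504] yaw 6.4 res mm [1.  1.  0.5 0.8] edges [61.5 51.5 61.1 50.3]
bodytop
[0.5933 0.0503] yaw 6.9 res mm [7.4 8.5 8.6 7.6] edges [ 92.1 105.1  89.6 104.6]
rib
[0.4492 0.2382] yaw 0.7 res mm [1.3 1.1 1.1 1.1] edges [49.  18.4 49.8 18. ]
covertop
[0.449  0.2378] yaw 1.0 res mm [0.3 0.6 0.6 0.6] edges [77.2 69.1 77.2 69.8]
side cart
[ 0.5121 -0.2204] yaw -29.3 res mm [1.2 1.7 2.2 1.7] edges [36.  43.5 37.6 41.8]
side bore
[0.594 0.052] yaw 1.5 res mm [0.9 5.4 4.1 2.7] edges [38.6 50.1 33.9 55. ]
side bead
[0.5924 0.0568] yaw 5.7 res mm [2.1 5.3 3.9 3.2] edges [48.9 67.4 45.2 70.2]
side rib 2pt [array([0.425 , 0.2448, 0.102 ]), array([0.4781, 0.2492, 0.102 ])]
```

```bash
cat >> h.py <<'E'
from scipy.spatial.transform import Rotation as Ro
def Rq(q): return Ro.from_quat(np.array(q)[[1,2,3,0]])
def Rdown(ang): # tool x down, tool y at world angle ang(deg)
    a=np.radians(ang);x=np.array([0,0,-1.]);y=np.array([np.cos(a),np.sin(a),0]);return Ro.from_matrix(np.c_[x,y,np.cross(x,y)])
def st():
    o=get_obs();R=Rq(o["eef_rot"]);M=R.as_matrix()
    print("t",round(o["time_s"],2),"pos",np.round(o["tool_pos"],4),"yang",round(np.degrees(np.arctan2(M[1,1],M[0,1])),1),"down",np.round(M[:,0],3),"F",np.round(o["wrist_force"],1),"w",round(o["gripper_width"],4),"q",np.round(o["joint_pos"],2));return o
def plan(*tg):
    o=st();p0=o["tool_pos"];R0=Rq(o["eef_rot"])
    for p,a in tg:
        s=R0.inv().apply(np.array(p)-p0)/.2;r=(R0.inv()*Rdown(a)).as_rotvec(degrees=True)/45
        print("  t",np.round(s,3),"a",np.round(r,3))
E
python3 - <<'E'
from h import *
plan(([.35,.35,.25],73.9),([.512,-.223,.25],61.5))
E
```

```text
t 0.1 pos [0.1529 0.5281 0.2447] yang 73.9 down [-0.    -0.001 -1.   ] F [ 0.5 -0.   0.3] w 0.0851 q [ 1.29  0.09  0.18  1.66 -0.    1.57]
  t [-0.026 -0.581  1.194] a [-0.001  0.     0.002]
  t [-0.023 -3.108  2.769] a [0.275 0.    0.002]
```

servo_tool:
  motion:
    - {"tx":-0.05,"ty":-1,"tz":1}
    - {"tx":-0.05,"ty":-1,"tz":1}
    - {"tx":-0.05,"ty":-1,"tz":1}
    - {"tx":-0.05,"ty":-1,"tz":1}
    - {"tx":-0.05,"ty":-1,"tz":1}
  claw: 1

```text
invalid input at $.motion[0]: expected keys tx, ty, tz, ax, ay, az
```

servo_tool:
  motion:
    - {"ty":-1,"tz":1}
    - {"ty":-1,"tz":1}
    - {"ty":-1,"tz":1}
    - {"ty":-1,"tz":1}
    - {"ty":-1,"tz":1}

```text
invalid input at $.motion[0]: expected keys tx, ty, tz, ax, ay, az
```

servo_tool:
  motion:
    - {"ty":-1,"tz":0.7,"ax":0.28}
    - {"ty":-1,"tz":0.7,"ax":0.28}
    - {"ty":-1,"tz":0.7,"ax":0.28}
    - {"ty":-1,"tz":0.7,"ax":0.28}
    - {"ty":-1,"tz":0.7,"ax":0.28}
    - {"ty":-1,"tz":0.7,"ax":0.28}

```text
invalid input at $.motion[0]: expected keys tx, ty, tz, ax, ay, az
```

```bash
python3 - <<'E'
from h import *
plan(([.512,-.223,.16],61.5),([.512,-.223,.083],61.5))
E
```

```text
t 0.1 pos [0.1529 0.5281 0.2447] yang 73.9 down [-0.    -0.001 -1.   ] F [ 0.5 -0.   0.3] w 0.0851 q [ 1.29  0.09  0.18  1.66 -0.    1.57]
  t [ 0.427 -3.108  2.769] a [0.275 0.    0.002]
  t [ 0.812 -3.107  2.769] a [0.275 0.    0.002]
```

All six keys are needed in every row.

servo_tool:
  motion:
    - {"tx":-0.05,"ty":-1,"tz":1,"ax":0,"ay":0,"az":0}
    - {"tx":-0.05,"ty":-1,"tz":1,"ax":0,"ay":0,"az":0}
    - {"tx":-0.05,"ty":-1,"tz":1,"ax":0,"ay":0,"az":0}
    - {"tx":-0.05,"ty":-1,"tz":1,"ax":0,"ay":0,"az":0}
    - {"tx":-0.05,"ty":-1,"tz":1,"ax":0,"ay":0,"az":0}
  claw: 1

```text
time_s: 0.72
tool_pos: [0.2901, 0.2783, 0.2554]
eef_rot: [0.7, 0.1, 0.7, -0.1]
wrist_force: [-0.6, 0.4, 0.5]
gripper_width: 0.0855
```

servo_tool:
  motion:
    - {"tx":0,"ty":-1,"tz":1,"ax":0,"ay":0,"az":0}
    - {"tx":0,"ty":-1,"tz":1,"ax":0,"ay":0,"az":0}
    - {"tx":0,"ty":-1,"tz":1,"ax":0,"ay":0,"az":0}
    - {"tx":0,"ty":-1,"tz":1,"ax":0,"ay":0,"az":0}
    - {"tx":0,"ty":-1,"tz":1,"ax":0,"ay":0,"az":0}

```text
time_s: 1.35
tool_pos: [0.4266, 0.0302, 0.2549]
eef_rot: [0.7, 0.1, 0.7, -0.1]
wrist_force: [-0.6, 0.7, -0.2]
gripper_width: 0.0853
```

servo_tool:
  motion:
    - {"tx":0,"ty":-1,"tz":0.7,"ax":0.28,"ay":0,"az":0}
    - {"tx":0,"ty":-1,"tz":0.7,"ax":0.28,"ay":0,"az":0}
    - {"tx":0,"ty":-1,"tz":0.7,"ax":0.28,"ay":0,"az":0}
    - {"tx":0,"ty":-1,"tz":0.7,"ax":0.28,"ay":0,"az":0}
    - {"tx":0,"ty":-1,"tz":0.7,"ax":0.28,"ay":0,"az":0}
    - {"tx":0,"ty":-1,"tz":0.7,"ax":0.28,"ay":0,"az":0}

```text
time_s: 2.1
tool_pos: [0.5045, -0.198, 0.2549]
eef_rot: [0.685, 0.176, 0.685, -0.176]
wrist_force: [-0.1, 0.7, 0.5]
gripper_width: 0.0855
```

```bash
python3 - <<'E'
from h import *
plan(([.512,-.223,.16],61.5),([.512,-.223,.083],61.5))
snap("b")
E
```

```text
t 2.1 pos [ 0.5045 -0.198   0.2549] yang 61.2 down [-0.001  0.001 -1.   ] F [-0.1  0.7  0.5] w 0.0855 q [-0.37  0.07  0.18  1.68  0.    0.13]
  t [ 0.474 -0.092  0.094] a [-0.006 -0.002 -0.   ]
  t [ 0.859 -0.092  0.094] a [-0.006 -0.002 -0.   ]
```

View pics/b_side.png

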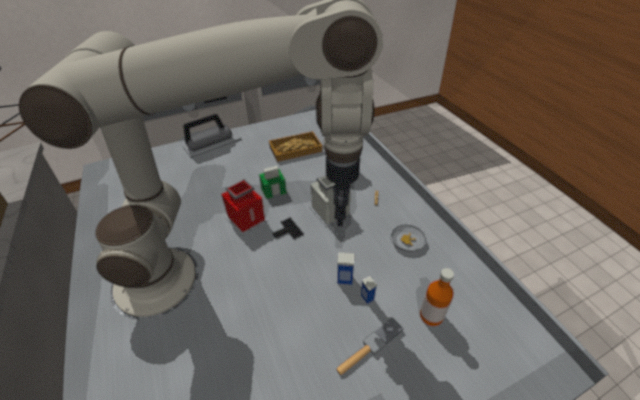

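The picture shows the gripper at side (340,195), clear above everything, with the cartridge unmoved at (345,268). Next I descend.

servo_tool:
  motion:
    - {"tx":0.2,"ty":-0.09,"tz":0.095,"ax":0,"ay":0,"az":0}
    - {"tx":0.45,"ty":-0.09,"tz":0.095,"ax":0,"ay":0,"az":0}
    - {"tx":0.6,"ty":-0.09,"tz":0.095,"ax":0,"ay":0,"az":0}
    - {"tx":0.75,"ty":-0.09,"tz":0.095,"ax":0,"ay":0,"az":0}
    - {"tx":0.86,"ty":-0.09,"tz":0.095,"ax":0,"ay":0,"az":0}
    - {"tx":0.86,"ty":-0.09,"tz":0.095,"ax":0,"ay":0,"az":0}
    - {"tx":0.86,"ty":-0.09,"tz":0.095,"ax":0,"ay":0,"az":0}

```text
time_s: 3.08
tool_pos: [0.5133, -0.2226, 0.0847]
eef_rot: [0.686, 0.175, 0.684, -0.175]
wrist_force: [-0.6, -0.8, 0.4]
gripper_width: 0.0855
```

```bash
python3 - <<'E'
from h import *
st();snap("b2");crop("b2","side",290,200,420,320,5,"b2c");crop("b2","top",360,150,480,260,6,"b2t")
E
```

```text
t 3.08 pos [ 0.5133 -0.2226  0.0847] yang 61.3 down [ 0.002 -0.001 -1.   ] F [-0.6 -0.8  0.4] w 0.0855 q [-0.41  0.11 -0.11  1.35 -0.    0.09]
```

View pics/b2c.png

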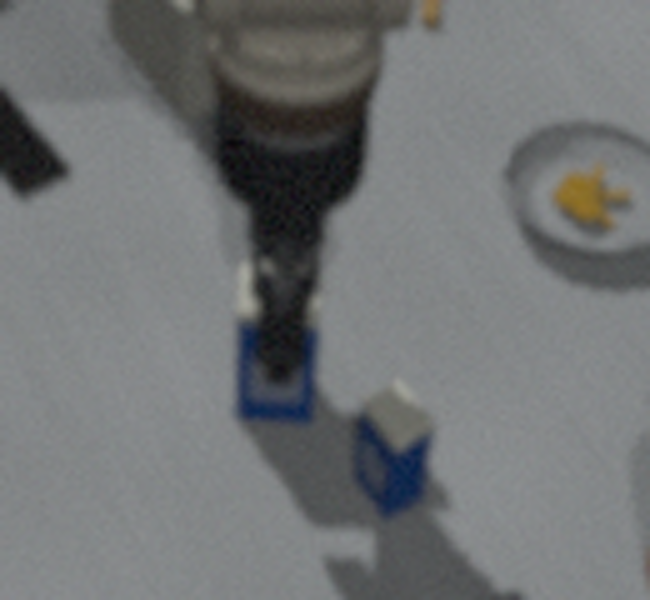

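View pics/b2t.png

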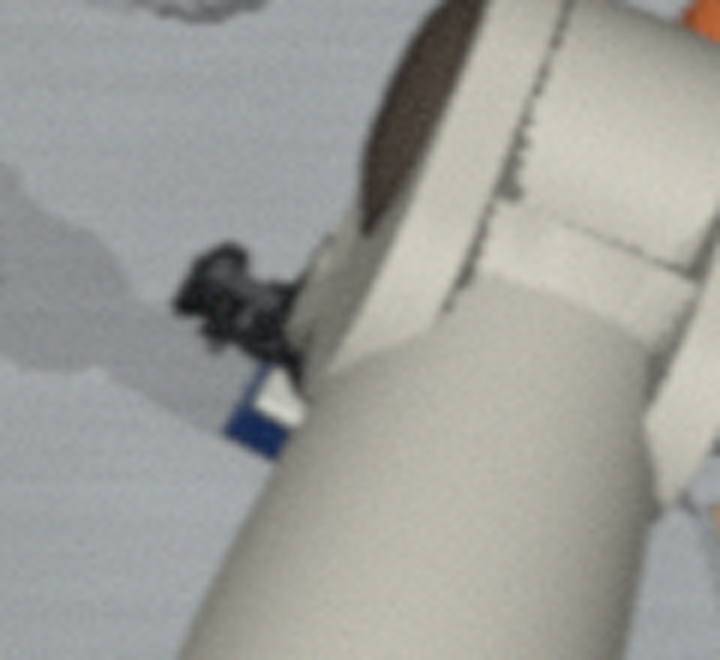

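The crops show the jaws straddling the larger cartridge: front finger at side crop (280,340), centred on its width 240–315. Closing.

servo_tool:
  motion:
    - {"tx":0,"ty":0,"tz":0,"ax":0,"ay":0,"az":0}
    - {"tx":0,"ty":0,"tz":0,"ax":0,"ay":0,"az":0}
    - {"tx":0,"ty":0,"tz":0,"ax":0,"ay":0,"az":0}
    - {"tx":0,"ty":0,"tz":0,"ax":0,"ay":0,"az":0}
    - {"tx":0,"ty":0,"tz":0,"ax":0,"ay":0,"az":0}
    - {"tx":0,"ty":0,"tz":0,"ax":0,"ay":0,"az":0}
    - {"tx":0,"ty":0,"tz":0,"ax":0,"ay":0,"az":0}
    - {"tx":0,"ty":0,"tz":0,"ax":0,"ay":0,"az":0}
  claw: -1

```text
time_s: 4.18
tool_pos: [0.5129, -0.2231, 0.0835]
eef_rot: [0.685, 0.176, 0.685, -0.176]
wrist_force: [-0.2, 1.1, 5.7]
gripper_width: 0.0332
```

servo_tool:
  motion:
    - {"tx":-0.2,"ty":0,"tz":0,"ax":0,"ay":0,"az":0}
    - {"tx":-0.5,"ty":0,"tz":0,"ax":0,"ay":0,"az":0}
    - {"tx":-0.75,"ty":0,"tz":0,"ax":0,"ay":0,"az":0}
    - {"tx":-0.9,"ty":0,"tz":0,"ax":0,"ay":0,"az":0}
    - {"tx":-0.9,"ty":0,"tz":0,"ax":0,"ay":0,"az":0}
    - {"tx":-0.9,"ty":0,"tz":0,"ax":0,"ay":0,"az":0}

```text
time_s: 4.92
tool_pos: [0.5125, -0.2231, 0.2616]
eef_rot: [0.684, 0.176, 0.686, -0.175]
wrist_force: [0.9, -0.2, -1.6]
gripper_width: 0.0329
```

```bash
python3 - <<'E'
from h import *
st();snap("c");crop("c","side",290,100,420,300,4,"cc")
plan(([.593,.0505,.26],96.4))
E
```

```text
t 4.92 pos [ 0.5125 -0.2231  0.2616] yang 61.2 down [-0.002  0.001 -1.   ] F [ 0.9 -0.2 -1.6] w 0.0329 q [-0.41  0.12  0.24  1.7  -0.    0.09]
t 5.03 pos [ 0.5124 -0.223   0.2614] yang 61.3 down [-0.003  0.001 -1.   ] F [ 0.2  0.7 -1.6] w 0.0334 q [-0.41  0.12  0.24  1.7  -0.    0.09]
  t [ 0.008  1.393 -0.304] a [-0.781 -0.004 -0.001]
```

View pics/cc.png

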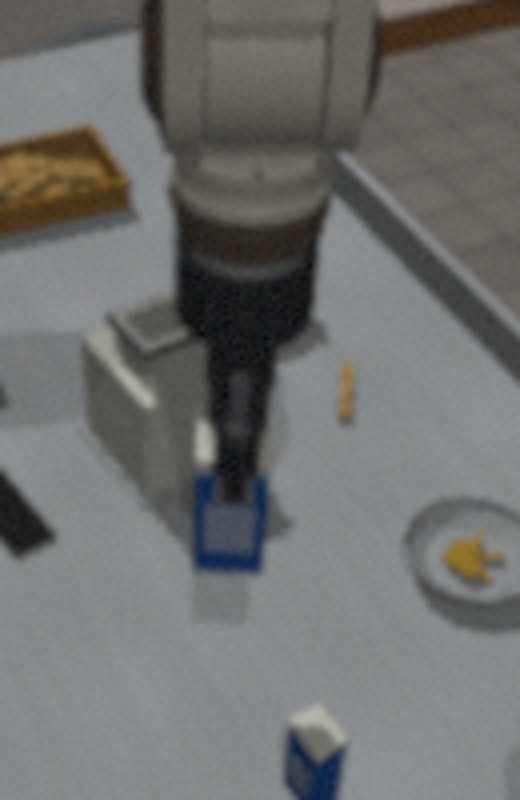

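The picture shows the cartridge held upright, blue body at crop (230,520), with the small one left standing at (315,755). Weight reads 1.6 N and width 33 mm, so the grasp is good. On to the hopper.

servo_tool:
  motion:
    - {"tx":0,"ty":0.3,"tz":-0.07,"ax":-0.2,"ay":0,"az":0}
    - {"tx":0,"ty":0.6,"tz":-0.14,"ax":-0.4,"ay":0,"az":0}
    - {"tx":0,"ty":0.8,"tz":-0.2,"ax":-0.6,"ay":0,"az":0}
    - {"tx":0,"ty":1,"tz":-0.25,"ax":-0.78,"ay":0,"az":0}
    - {"tx":0,"ty":1,"tz":-0.25,"ax":-0.78,"ay":0,"az":0}

```text
time_s: 5.65
tool_pos: [0.5652, -0.0213, 0.2617]
eef_rot: [0.705, -0.041, 0.707, 0.041]
wrist_force: [0.4, 0.4, -1.1]
gripper_width: 0.033
```

```bash
python3 - <<'E'
from h import *
plan(([.593,.0505,.26],96.4))
E
```

```text
t 5.65 pos [ 0.5652 -0.0213  0.2617] yang 96.6 down [-0.002  0.    -1.   ] F [ 0.4  0.4 -1.1] w 0.033 q [-0.04  0.13  0.26  1.7   0.   -0.15]
  t [0.008 0.34  0.18 ] a [ 0.005 -0.003 -0.001]
```

servo_tool:
  motion:
    - {"tx":0,"ty":0.2,"tz":0.1,"ax":0,"ay":0,"az":0}
    - {"tx":0.01,"ty":0.34,"tz":0.18,"ax":0,"ay":0,"az":0}
    - {"tx":0.1,"ty":0.34,"tz":0.18,"ax":0,"ay":0,"az":0}
    - {"tx":0.1,"ty":0.34,"tz":0.18,"ax":0,"ay":0,"az":0}

```text
time_s: 6.15
tool_pos: [0.5926, 0.0473, 0.2411]
eef_rot: [0.705, -0.039, 0.707, 0.039]
wrist_force: [-0.1, -0.8, -0.9]
gripper_width: 0.0334
```

```bash
python3 - <<'E'
from h import *
snap("d");crop("d","side",280,80,400,230,5,"dc");crop("d","top",240,120,380,240,5,"dt")
plan(([.593,.0505,.26],96.4),([.593,.0505,.17],96.4))
E
```

```text
t 6.25 pos [0.5931 0.0471 0.2432] yang 96.3 down [-0.001 -0.    -1.   ] F [ 0.5  0.1 -1.6] w 0.0333 q [ 0.08  0.2   0.3   1.67 -0.   -0.03]
  t [-0.084  0.017  0.001] a [-0.003 -0.001  0.   ]
  t [0.366 0.017 0.002] a [-0.003 -0.001  0.   ]
```

View pics/dc.png

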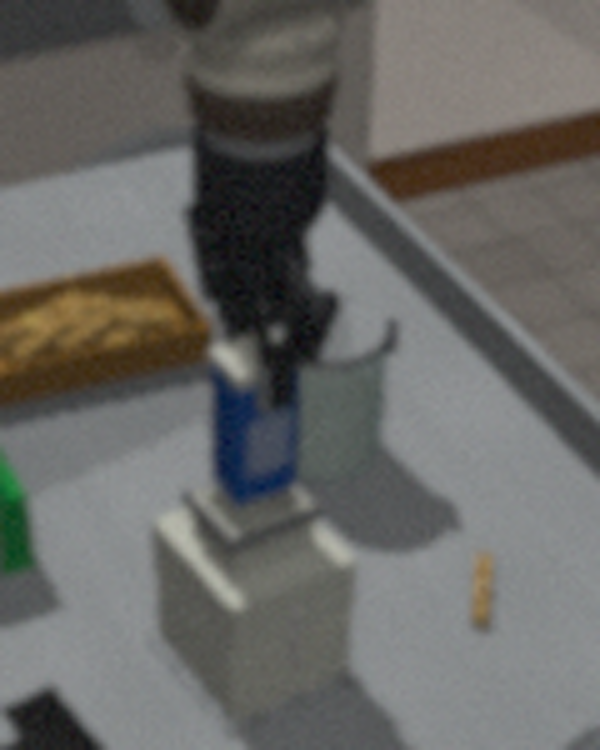

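View pics/dt.png

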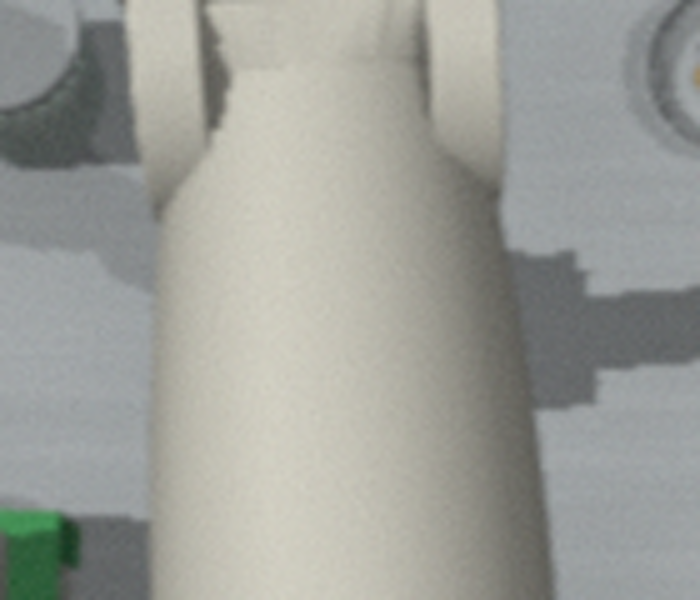

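```bash
cat >> h.py <<'E'
def boxpts(c,yaw,lx,ly,z):
    a=np.radians(yaw);R=np.array([[np.cos(a),-np.sin(a)],[np.sin(a),np.cos(a)]])
    return [[*(R@np.array([sx*lx/2,sy*ly/2])+c),z] for sx,sy in((1,1),(1,-1),(-1,-1),(-1,1))]
def overlay(tag,n,boxes,win,s,out):
    d=load(tag,n);u0,v0,u1,v1=win
    im=cv2.resize(d["img"][v0:v1,u0:u1,::-1],None,fx=s,fy=s,interpolation=cv2.INTER_CUBIC)
    for pts,col in boxes:
        q=np.array([[(proj(d,p)-[u0,v0]+.5)*s-.5] for p in pts]).round().astype(np.int32)
        cv2.polylines(im,[q],True,col,1)
    cv2.imwrite(f"pics/{out}.png",im)
E
python3 - <<'E'
from h import *
c=[.5931,.0471];y=6.3;n=[.593,.0505]
overlay("d","side",[(boxpts(c,y,.044,.034,.26),(0,255,255)),(boxpts(c,y,.044,.034,.16),(0,255,255)),(boxpts(n,6.4,.07,.054,.14),(0,0,255)),(boxpts(n,6.4,.052,.042,.14),(0,0,255)),(boxpts(n,6.4,.104,.114,.106),(0,255,0))],(300,130,370,220),8,"do")
E
```

```text
(no output)
```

View pics/do.png

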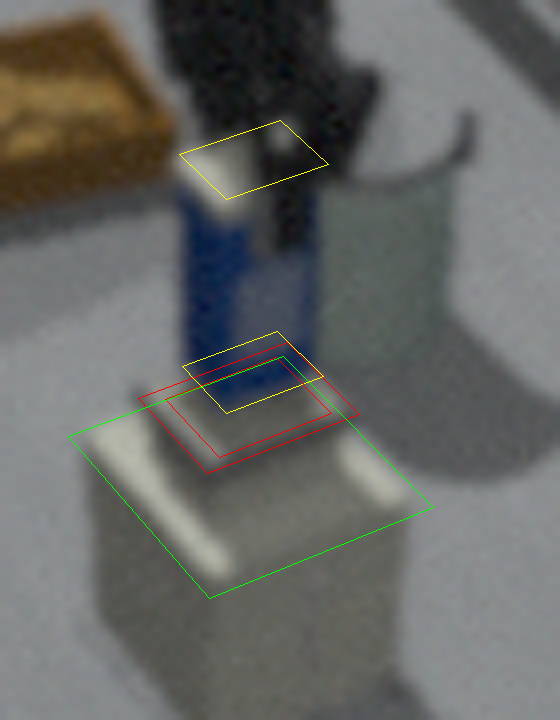

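```bash
python3 - <<'E'
from h import *
crop("d","side",310,140,360,210,11,"dz")
crop("a","side",300,160,360,230,11,"az")
E
```

```text
(no output)
```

View pics/dz.png

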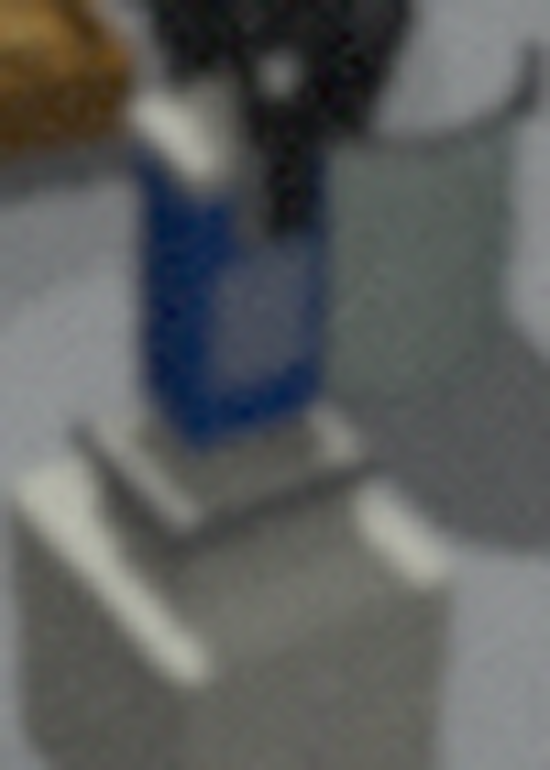

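View pics/az.png

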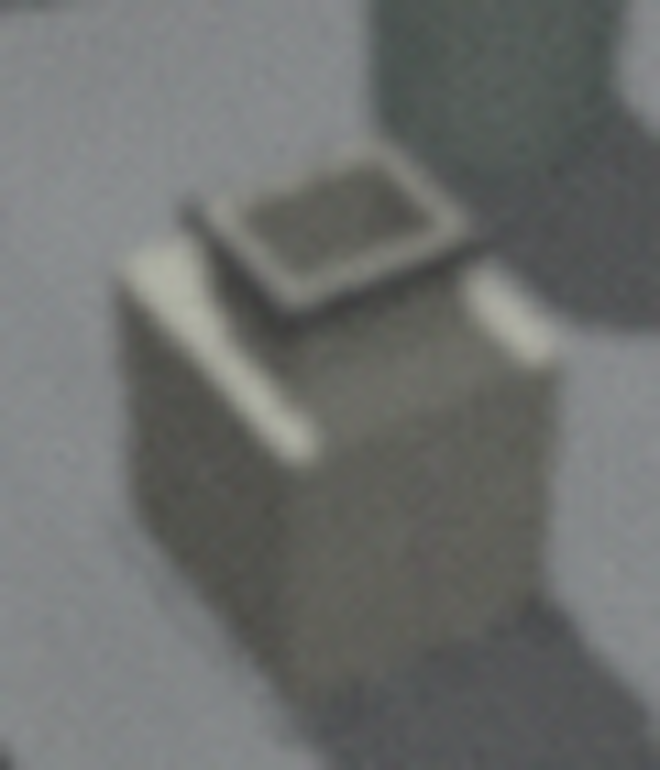

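```bash
python3 - <<'E'
from fit import *
s=load("a","side");d=load("d","side")
rectfit(s,un([(207,215),(375,148),(468,225),(292,308)],300,160,11),.14,.06,.05)
rectfit(s,un([(243,220),(370,170),(430,222),(305,278)],300,160,11),.14,.052,.042)
c=[.5931,.0471]
P=boxpts(c,6.3,.044,.034,.16)
for nm,q in zip(("left?","top","right","front"),P): print(np.round(q,4),np.round((proj(d,q)-[310,140]+.5)*11-.5,0))
for q in un([(197,452),(322,395),(148,395)],310,140,11): print(np.round(atz(d,*q,.16),4))
E
```

```text
[0.5926 0.0533] yaw 9.6 res mm [1.4 2.3 3.  1.8] edges [48.8 58.5 44.9 63. ]
[0.5932 0.0536] yaw 9.5 res mm [6.2 7.6 7.  6.6] edges [31.9 43.9 29.8 44.2]
[0.6131 0.0664 0.16  ] [271. 345.]
[0.6168 0.0326 0.16  ] [334. 408.]
[0.5731 0.0278 0.16  ] [201. 458.]
[0.5694 0.0616 0.16  ] [140. 393.]
[0.5731 0.0306 0.16  ]
[0.6163 0.0393 0.16  ]
[0.5711 0.06   0.16  ]
```

Corrected for the offset seen on the held cartridge, the side view puts the neck at (0.592, 0.051). The top view gives (0.593, 0.0505), so they agree. I'll insert there.

servo_tool:
  motion:
    - {"tx":0,"ty":0.017,"tz":0,"ax":0,"ay":0,"az":0}
    - {"tx":0,"ty":0.017,"tz":0,"ax":0,"ay":0,"az":0}
    - {"tx":0,"ty":0.017,"tz":0,"ax":0,"ay":0,"az":0}

```text
time_s: 6.62
tool_pos: [0.5931, 0.0511, 0.2436]
eef_rot: [0.706, -0.039, 0.706, 0.039]
wrist_force: [-0.8, 0.5, -1.0]
gripper_width: 0.0333
```

```bash
python3 - <<'E'
from h import *
plan(([.593,.0505,.16],96.4))
E
```

```text
t 6.62 pos [0.5931 0.0511 0.2436] yang 96.3 down [ 0.  0. -1.] F [-0.8  0.5 -1. ] w 0.0333 q [ 0.09  0.2   0.3   1.67 -0.   -0.02]
  t [ 0.418 -0.003 -0.001] a [-0.001  0.001  0.   ]
```

servo_tool:
  motion:
    - {"tx":0.08,"ty":0,"tz":0,"ax":0,"ay":0,"az":0}
    - {"tx":0.14,"ty":0,"tz":0,"ax":0,"ay":0,"az":0}
    - {"tx":0.2,"ty":0,"tz":0,"ax":0,"ay":0,"az":0}
    - {"tx":0.26,"ty":0,"tz":0,"ax":0,"ay":0,"az":0}
    - {"tx":0.32,"ty":0,"tz":0,"ax":0,"ay":0,"az":0}
    - {"tx":0.36,"ty":0,"tz":0,"ax":0,"ay":0,"az":0}
    - {"tx":0.38,"ty":0,"tz":0,"ax":0,"ay":0,"az":0}
    - {"tx":0.39,"ty":0,"tz":0,"ax":0,"ay":0,"az":0}
    - {"tx":0.4,"ty":0,"tz":0,"ax":0,"ay":0,"az":0}
    - {"tx":0.4,"ty":0,"tz":0,"ax":0,"ay":0,"az":0}

```text
time_s: 7.88
tool_pos: [0.593, 0.0512, 0.1633]
eef_rot: [0.706, -0.039, 0.706, 0.039]
wrist_force: [0.1, -0.6, -2.1]
gripper_width: 0.0331
```

```bash
python3 - <<'E'
from h import *
st()
snap("e");crop("e","side",290,100,390,230,5,"ez")
E
```

```text
t 7.88 pos [0.593  0.0512 0.1633] yang 96.4 down [ 0.  0. -1.] F [ 0.1 -0.6 -2.1] w 0.0331 q [ 0.09  0.18  0.12  1.51  0.   -0.02]
```

View pics/ez.png

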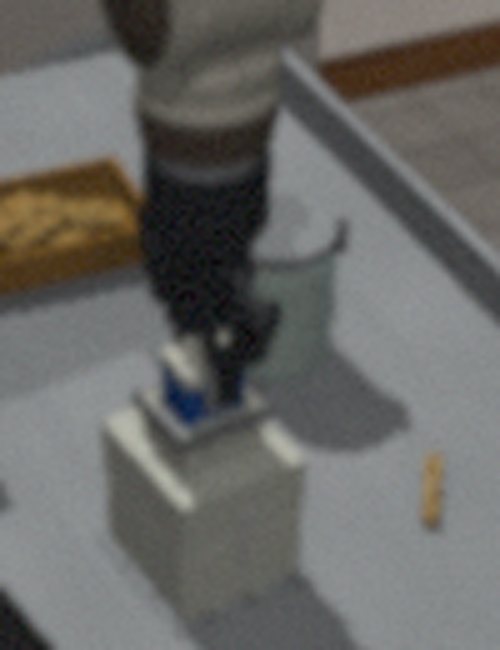

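The cartridge is inside the neck at crop (200,400), and the force is only its weight. I'll lower the last few millimetres.

servo_tool:
  motion:
    - {"tx":0.005,"ty":0,"tz":0,"ax":0,"ay":0,"az":0}
    - {"tx":0.01,"ty":0,"tz":0,"ax":0,"ay":0,"az":0}
    - {"tx":0.015,"ty":0,"tz":0,"ax":0,"ay":0,"az":0}
    - {"tx":0.015,"ty":0,"tz":0,"ax":0,"ay":0,"az":0}

```text
time_s: 8.48
tool_pos: [0.593, 0.0512, 0.1601]
eef_rot: [0.706, -0.039, 0.706, 0.039]
wrist_force: [-0.1, -0.0, -1.3]
gripper_width: 0.0333
```

servo_tool:
  motion:
    - {"tx":0.003,"ty":0,"tz":0,"ax":0,"ay":0,"az":0}
    - {"tx":0.005,"ty":0,"tz":0,"ax":0,"ay":0,"az":0}
    - {"tx":0.005,"ty":0,"tz":0,"ax":0,"ay":0,"az":0}

```text
time_s: 8.85
tool_pos: [0.5931, 0.0512, 0.1596]
eef_rot: [0.706, -0.039, 0.706, 0.039]
wrist_force: [-0.8, 0.6, 1.9]
gripper_width: 0.0332
```

The force turned from −1.3 to +1.9 N at z 0.1596, so it is on the hopper floor (0.159 expected). Release and rise.

servo_tool:
  motion:
    - {"tx":0,"ty":0,"tz":0,"ax":0,"ay":0,"az":0}
    - {"tx":0,"ty":0,"tz":0,"ax":0,"ay":0,"az":0}
    - {"tx":0,"ty":0,"tz":0,"ax":0,"ay":0,"az":0}
    - {"tx":0,"ty":0,"tz":0,"ax":0,"ay":0,"az":0}
    - {"tx":0,"ty":0,"tz":0,"ax":0,"ay":0,"az":0}
    - {"tx":-0.05,"ty":0,"tz":0,"ax":0,"ay":0,"az":0}
    - {"tx":-0.2,"ty":0,"tz":0,"ax":0,"ay":0,"az":0}
    - {"tx":-0.4,"ty":0,"tz":0,"ax":0,"ay":0,"az":0}
    - {"tx":-0.5,"ty":0,"tz":0,"ax":0,"ay":0,"az":0}
    - {"tx":-0.5,"ty":0,"tz":0,"ax":0,"ay":0,"az":0}
  claw: 1

```text
time_s: 10.1
tool_pos: [0.5937, 0.0513, 0.2615]
eef_rot: [0.707, -0.039, 0.705, 0.039]
wrist_force: [0.5, -0.1, 0.3]
gripper_width: 0.0853
```

```bash
python3 - <<'E'
from h import *
plan(([.449,.238,.25],91))
E
```

```text
t 10.1 pos [0.5937 0.0513 0.2615] yang 96.4 down [ 0.004  0.    -1.   ] F [ 0.5 -0.1  0.3] w 0.0853 q [ 0.09  0.2   0.34  1.7  -0.   -0.02]
  t [ 0.055  1.008 -0.616] a [ 0.119  0.005 -0.   ]
```

servo_tool:
  motion:
    - {"tx":0,"ty":0.25,"tz":-0.15,"ax":0.05,"ay":0,"az":0}
    - {"tx":0.02,"ty":0.5,"tz":-0.3,"ax":0.1,"ay":0,"az":0}
    - {"tx":0.04,"ty":0.75,"tz":-0.45,"ax":0.12,"ay":0,"az":0}
    - {"tx":0.05,"ty":1,"tz":-0.61,"ax":0.12,"ay":0,"az":0}
    - {"tx":0.05,"ty":1,"tz":-0.61,"ax":0.12,"ay":0,"az":0}
    - {"tx":0.05,"ty":1,"tz":-0.61,"ax":0.12,"ay":0,"az":0}

```text
time_s: 10.85
tool_pos: [0.4495, 0.2364, 0.2486]
eef_rot: [0.707, -0.006, 0.707, 0.006]
wrist_force: [-0.2, -0.2, -0.5]
gripper_width: 0.0856
```

```bash
python3 - <<'E'
from h import *
snap("f");crop("f","side",290,120,390,230,7,"fz");crop("f","top",190,120,370,270,4,"ft")
plan(([.4495,.238,.14],91),([.4495,.238,.088],91))
E
```

```text
t 10.95 pos [0.4502 0.2357 0.2488] yang 90.9 down [-0. -0. -1.] F [1.1 0.2 0.6] w 0.0851 q [ 0.48 -0.01  0.08  1.66 -0.    0.47]
  t [ 0.544  0.012 -0.003] a [-0.003 -0.001  0.001]
  t [ 0.804  0.012 -0.003] a [-0.003 -0.001  0.001]
```

View pics/fz.png

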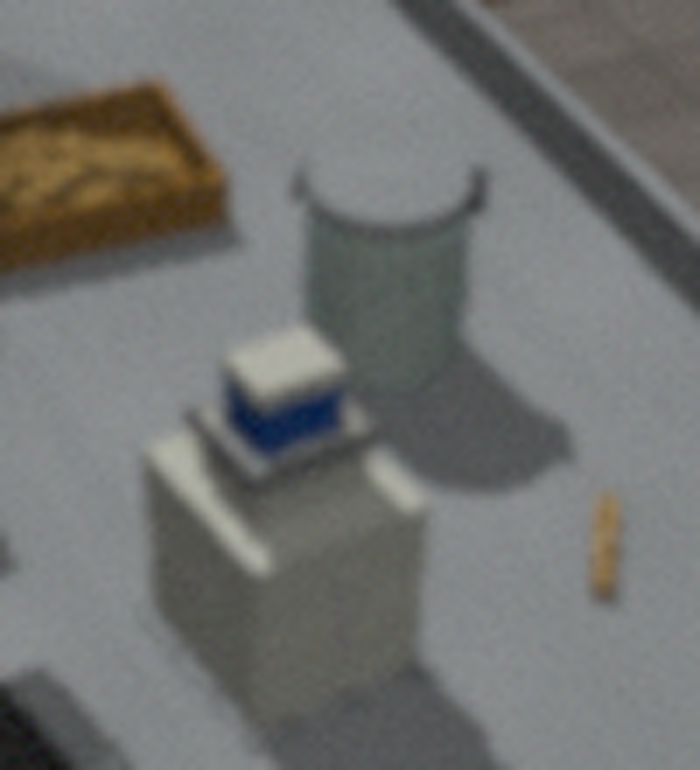

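View pics/ft.png

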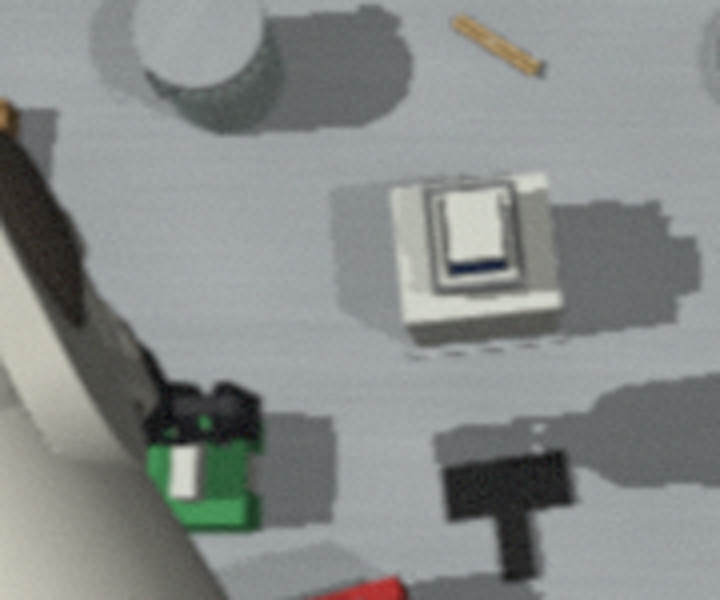

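The cartridge stands upright in the neck, top centre at top-crop (474,225). The cover is untouched. The cartridge's known robot position lets me calibrate the top camera.

```bash
python3 - <<'E'
from h import *
crop("f","top",285,155,335,200,14,"fk")
E
```

```text
(no output)
```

View pics/fk.png

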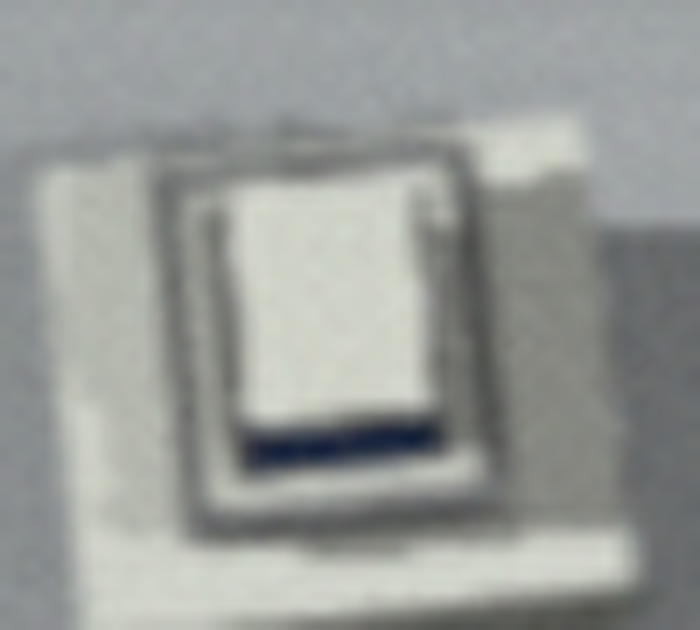

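```bash
python3 - <<'E'
from fit import *
t=load("f","top")
print("cart top");rectfit(t,un([(230,188),(412,172),(435,410),(243,422)],285,155,14),.176,.044,.034)
print("bead");rectfit(t,un([(155,170),(462,140),(492,515),(190,540)],285,155,14),.14,.07,.054)
print("neck");rectfit(t,un([(183,190),(452,162),(480,490),(208,515)],285,155,14),.14,.06,.05)
E
```

```text
cart top
[0.5915 0.0495] yaw 5.3 res mm [0.6 0.6 0.2 0.4] edges [43.2 32.9 44.1 34.4]
bead
[0.5921 0.0516] yaw 6.0 res mm [1.7 1.9 1.1 0.9] edges [70.6 57.4 71.5 55.7]
neck
[0.5925 0.0505] yaw 5.9 res mm [0.7 1.6 1.  1.3] edges [61.9 50.3 62.6 50.3]
```

servo_tool:
  motion:
    - {"tx":0.25,"ty":0.018,"tz":0,"ax":0,"ay":0,"az":0}
    - {"tx":0.5,"ty":0.018,"tz":0,"ax":0,"ay":0,"az":0}
    - {"tx":0.65,"ty":0.018,"tz":0,"ax":0,"ay":0,"az":0}
    - {"tx":0.75,"ty":0.018,"tz":0,"ax":0,"ay":0,"az":0}
    - {"tx":0.8,"ty":0.018,"tz":0,"ax":0,"ay":0,"az":0}
    - {"tx":0.8,"ty":0.018,"tz":0,"ax":0,"ay":0,"az":0}
    - {"tx":0.8,"ty":0.018,"tz":0,"ax":0,"ay":0,"az":0}

```text
time_s: 11.82
tool_pos: [0.4502, 0.2401, 0.0902]
eef_rot: [0.707, -0.006, 0.707, 0.006]
wrist_force: [-0.1, 1.3, -0.2]
gripper_width: 0.0851
```

```bash
python3 - <<'E'
from h import *
snap("g");crop("g","side",230,120,330,220,7,"gz")
plan(([.4495,.2395,.088],91))
E
```

```text
t 11.93 pos [0.4501 0.2403 0.0902] yang 90.9 down [ 0.001  0.001 -1.   ] F [-0.   1.3 -0.4] w 0.0852 q [ 0.49 -0.01 -0.23  1.36  0.    0.47]
  t [ 0.011 -0.004 -0.003] a [-0.001  0.002 -0.001]
```

View pics/gz.png

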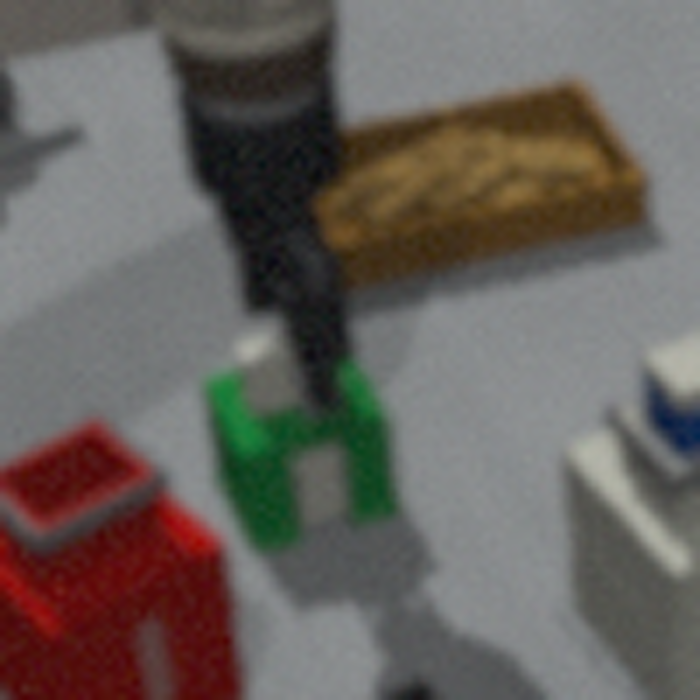

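The jaws straddle the white rib: near finger at crop (318,360), rib left end at (265,365). Closing.

servo_tool:
  motion:
    - {"tx":0.005,"ty":0,"tz":0,"ax":0,"ay":0,"az":0}
    - {"tx":0.005,"ty":0,"tz":0,"ax":0,"ay":0,"az":0}
    - {"tx":0.005,"ty":0,"tz":0,"ax":0,"ay":0,"az":0}
    - {"tx":0.005,"ty":0,"tz":0,"ax":0,"ay":0,"az":0}
    - {"tx":0.005,"ty":0,"tz":0,"ax":0,"ay":0,"az":0}
    - {"tx":0.005,"ty":0,"tz":0,"ax":0,"ay":0,"az":0}
    - {"tx":0.005,"ty":0,"tz":0,"ax":0,"ay":0,"az":0}
    - {"tx":0.005,"ty":0,"tz":0,"ax":0,"ay":0,"az":0}
  claw: -1

```text
time_s: 12.92
tool_pos: [0.4495, 0.2401, 0.0882]
eef_rot: [0.707, -0.006, 0.707, 0.006]
wrist_force: [-0.2, 0.5, -1.0]
gripper_width: 0.0146
```

servo_tool:
  motion:
    - {"tx":-0.1,"ty":0,"tz":0,"ax":0,"ay":0,"az":0}
    - {"tx":-0.3,"ty":0,"tz":0,"ax":0,"ay":0,"az":0}
    - {"tx":-0.55,"ty":0,"tz":0,"ax":0,"ay":0,"az":0}
    - {"tx":-0.8,"ty":0,"tz":0,"ax":0,"ay":0,"az":0}
    - {"tx":-0.95,"ty":0,"tz":0,"ax":0,"ay":0,"az":0}
    - {"tx":-0.95,"ty":0,"tz":0,"ax":0,"ay":0,"az":0}

```text
time_s: 13.68
tool_pos: [0.4502, 0.2404, 0.2805]
eef_rot: [0.708, -0.005, 0.706, 0.006]
wrist_force: [0.7, -0.3, -2.3]
gripper_width: 0.0152
```

```bash
python3 - <<'E'
from h import *
snap("i");crop("i","side",230,70,350,220,5,"iz");crop("i","top",190,150,320,270,6,"it")
plan(([.593,.052,.28],96.1))
E
```

```text
t 13.78 pos [0.4496 0.2401 0.2775] yang 91.0 down [-0.001 -0.    -1.   ] F [ 0.   0.6 -2.3] w 0.0149 q [ 0.49  0.01  0.15  1.72 -0.    0.47]
  t [-0.013 -0.952  0.701] a [-0.114 -0.001  0.   ]
```

View pics/iz.png

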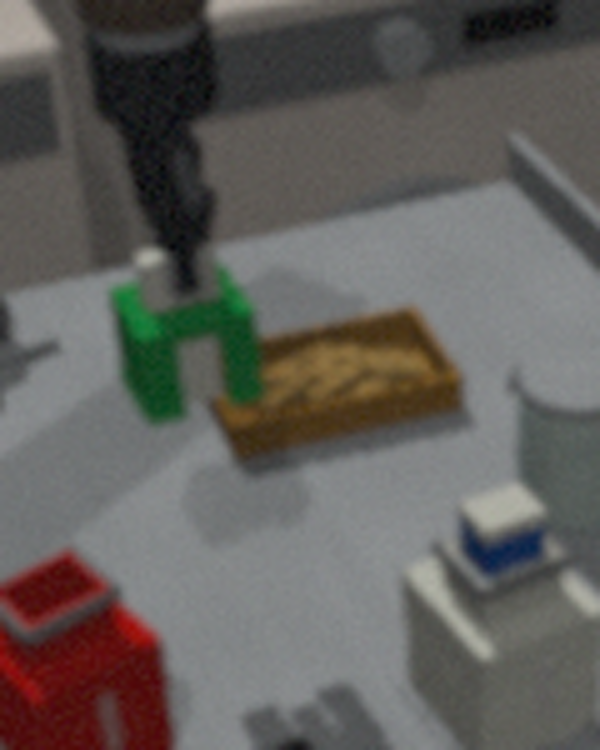

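View pics/it.png

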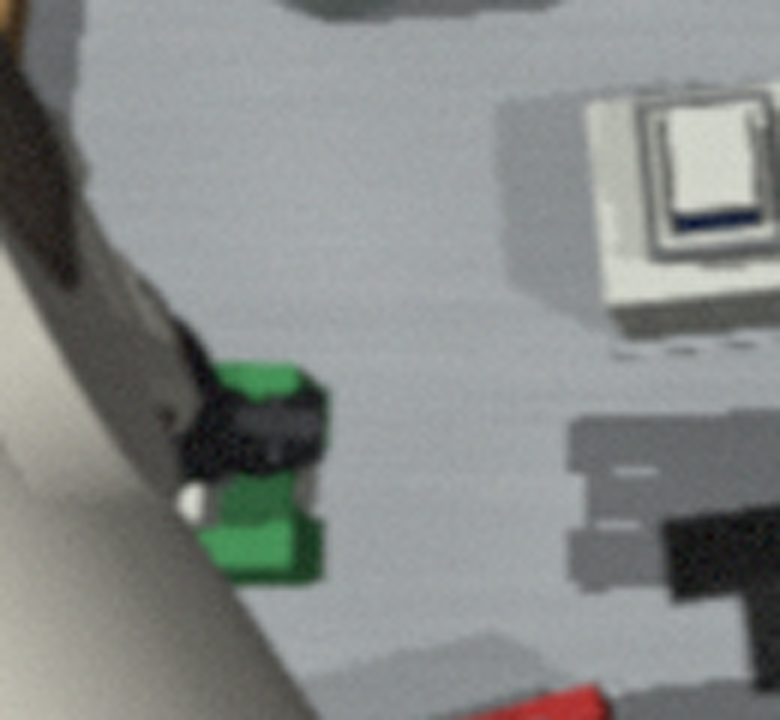

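The cover hangs level from the rib (side crop (190,340), 2.3 N). I'll raise it a little and carry it over the dispenser.

servo_tool:
  motion:
    - {"tx":-0.1,"ty":-0.1,"tz":0.07,"ax":0,"ay":0,"az":0}
    - {"tx":-0.12,"ty":-0.3,"tz":0.22,"ax":-0.03,"ay":0,"az":0}
    - {"tx":-0.12,"ty":-0.5,"tz":0.37,"ax":-0.06,"ay":0,"az":0}
    - {"tx":-0.12,"ty":-0.7,"tz":0.52,"ax":-0.09,"ay":0,"az":0}
    - {"tx":-0.12,"ty":-0.85,"tz":0.63,"ax":-0.11,"ay":0,"az":0}
    - {"tx":-0.12,"ty":-0.95,"tz":0.7,"ax":-0.11,"ay":0,"az":0}
    - {"tx":-0.12,"ty":-0.95,"tz":0.7,"ax":-0.11,"ay":0,"az":0}
    - {"tx":-0.12,"ty":-0.95,"tz":0.7,"ax":-0.11,"ay":0,"az":0}

```text
time_s: 14.78
tool_pos: [0.5923, 0.053, 0.3019]
eef_rot: [0.706, -0.036, 0.706, 0.037]
wrist_force: [0.2, 1.1, -1.8]
gripper_width: 0.0152
```

```bash
python3 - <<'E'
from h import *
plan(([.593,.052,.245],96.1))
snap("j")
o=get_obs();c=o["tool_pos"][:2];z=o["tool_pos"][2]-.088
n=[.593,.0505]
overlay("j","side",[(boxpts(c,6.1,.078,.069,z+.066),(0,255,255)),(boxpts(c,6.1,.078,.069,z),(0,255,255)),(boxpts(n,6.1,.07,.054,.14),(0,0,255))],(290,80,380,200),6,"jo")
E
```

```text
t 14.78 pos [0.5923 0.053  0.3019] yang 95.9 down [-0.001  0.    -1.   ] F [ 0.2  1.1 -1.8] w 0.0152 q [ 0.09  0.23  0.45  1.79  0.   -0.01]
  t [ 0.285 -0.006  0.003] a [-0.004 -0.001 -0.   ]
```

View pics/jo.png

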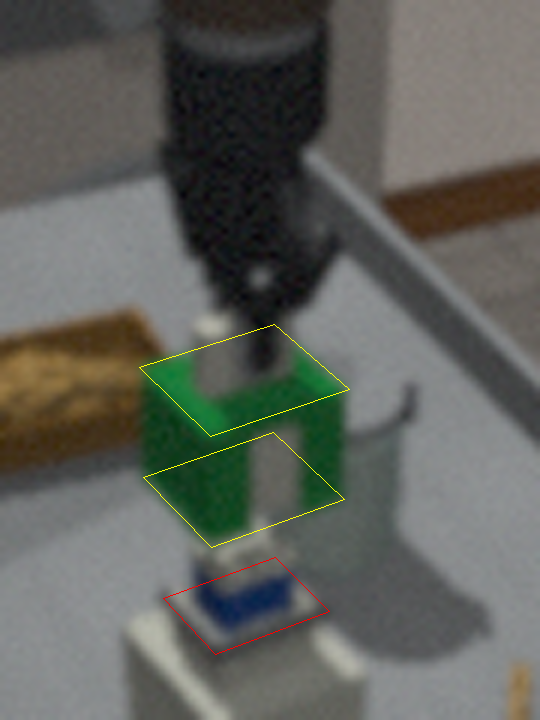

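```bash
python3 - <<'E'
from h import *
o=get_obs();c=o["tool_pos"][:2];z=o["tool_pos"][2]-.088
overlay("j","side",[],(305,135,355,200),11,"jz")
n=[.593,.0505]
overlay("a","side",[(boxpts(n,6.1,.07,.054,.14),(0,0,255)),(boxpts(n,6.1,.052,.042,.14),(0,255,0)),(boxpts(n,6.1,.104,.114,0),(0,255,255)),(boxpts(n,6.1,.104,.114,.106),(0,255,255))],(300,165,360,225),12,"ao")
overlay("f","side",[(boxpts(n,6.1,.07,.054,.14),(0,0,255)),(boxpts([.593,.0512],6.3,.044,.034,.176),(0,255,255))],(305,155,355,205),14,"fo")
E
```

```text
(no output)
```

View pics/jz.png

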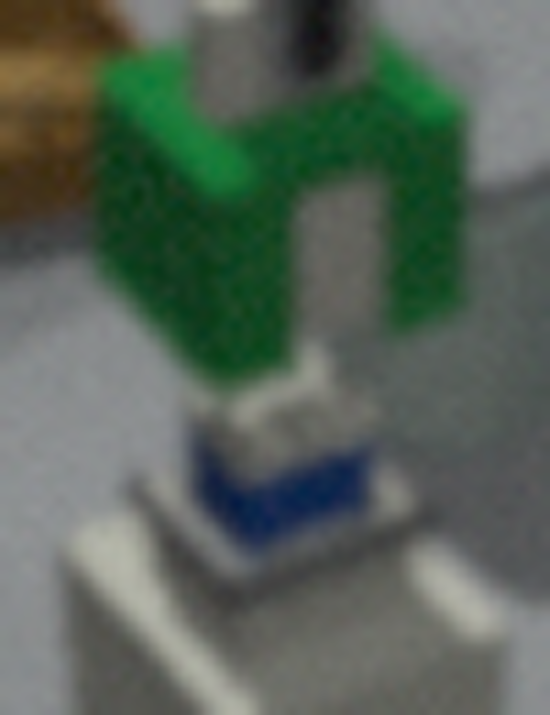

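View pics/ao.png

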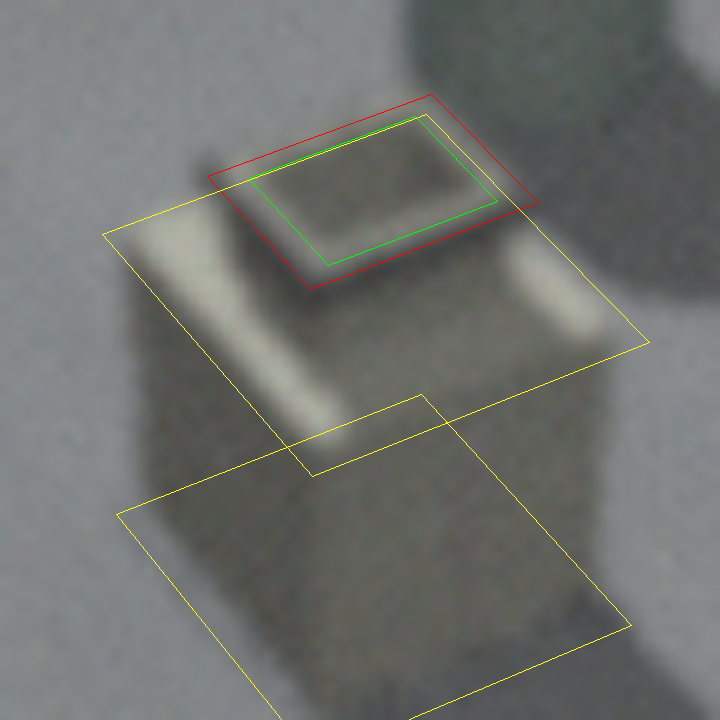

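View pics/fo.png

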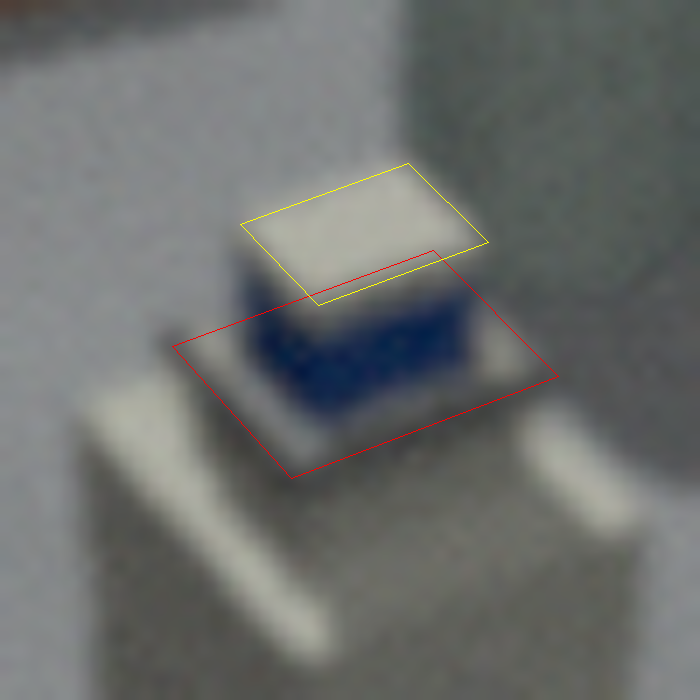

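The checks agree within about 1.5 mm. Next I correct xy and lower to just above the rim.

servo_tool:
  motion:
    - {"tx":0.06,"ty":-0.005,"tz":0.003,"ax":-0.004,"ay":0,"az":0}
    - {"tx":0.15,"ty":-0.005,"tz":0.003,"ax":-0.004,"ay":0,"az":0}
    - {"tx":0.23,"ty":-0.005,"tz":0.003,"ax":-0.004,"ay":0,"az":0}
    - {"tx":0.29,"ty":-0.005,"tz":0.003,"ax":-0.004,"ay":0,"az":0}
    - {"tx":0.33,"ty":-0.005,"tz":0.003,"ax":-0.004,"ay":0,"az":0}
    - {"tx":0.33,"ty":-0.005,"tz":0.003,"ax":-0.004,"ay":0,"az":0}
    - {"tx":0.33,"ty":-0.005,"tz":0.003,"ax":-0.004,"ay":0,"az":0}

```text
time_s: 15.75
tool_pos: [0.5936, 0.0516, 0.2369]
eef_rot: [0.706, -0.038, 0.706, 0.038]
wrist_force: [-1.4, 0.7, -1.0]
gripper_width: 0.015
```

```bash
python3 - <<'E'
from h import *
plan(([.593,.052,.228],96.1))
snap("k");crop("k","side",290,100,380,210,7,"kz")
E
```

```text
t 15.75 pos [0.5936 0.0516 0.2369] yang 96.1 down [ 0.001  0.    -1.   ] F [-1.4  0.7 -1. ] w 0.015 q [ 0.09  0.2   0.28  1.66 -0.   -0.02]
  t [ 0.044  0.003 -0.003] a [-0.     0.001  0.   ]
```

View pics/kz.png

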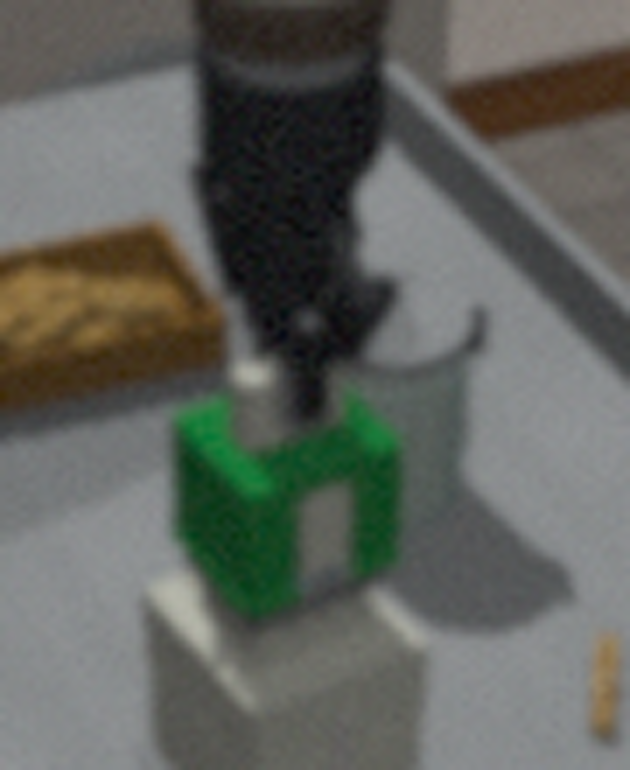

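The hood hangs centred over the bead (crop (285,520)) with no contact. Lowering slowly.

servo_tool:
  motion:
    - {"tx":0.01,"ty":0,"tz":0,"ax":0,"ay":0,"az":0}
    - {"tx":0.02,"ty":0,"tz":0,"ax":0,"ay":0,"az":0}
    - {"tx":0.03,"ty":0,"tz":0,"ax":0,"ay":0,"az":0}
    - {"tx":0.04,"ty":0,"tz":0,"ax":0,"ay":0,"az":0}
    - {"tx":0.05,"ty":0,"tz":0,"ax":0,"ay":0,"az":0}
    - {"tx":0.05,"ty":0,"tz":0,"ax":0,"ay":0,"az":0}

```text
time_s: 16.6
tool_pos: [0.5933, 0.0515, 0.2261]
eef_rot: [0.706, -0.038, 0.706, 0.038]
wrist_force: [-0.0, -0.2, -2.5]
gripper_width: 0.0148
```

servo_tool:
  motion:
    - {"tx":0.01,"ty":0,"tz":0,"ax":0,"ay":0,"az":0}
    - {"tx":0.02,"ty":0,"tz":0,"ax":0,"ay":0,"az":0}
    - {"tx":0.02,"ty":0,"tz":0,"ax":0,"ay":0,"az":0}

```text
time_s: 16.98
tool_pos: [0.5934, 0.0517, 0.2222]
eef_rot: [0.706, -0.037, 0.706, 0.038]
wrist_force: [-0.1, 0.5, -0.8]
gripper_width: 0.0154
```

```bash
python3 - <<'E'
from h import *
o=st();print(np.round(o["ft_torque"],2))
E
```

```text
t 16.98 pos [0.5934 0.0517 0.2222] yang 96.1 down [ 0.  0. -1.] F [-0.1  0.5 -0.8] w 0.0154 q [ 0.09  0.19  0.25  1.63  0.   -0.02]
[ 0.35 -0.08  0.07]
```

servo_tool:
  motion:
    - {"tx":0.01,"ty":0,"tz":0,"ax":0,"ay":0,"az":0}
    - {"tx":0.015,"ty":0,"tz":0,"ax":0,"ay":0,"az":0}
    - {"tx":0.02,"ty":0,"tz":0,"ax":0,"ay":0,"az":0}
    - {"tx":0.02,"ty":0,"tz":0,"ax":0,"ay":0,"az":0}

```text
time_s: 17.48
tool_pos: [0.5932, 0.052, 0.218]
eef_rot: [0.706, -0.037, 0.706, 0.038]
wrist_force: [-0.9, 5.6, 1.5]
gripper_width: 0.0152
```

servo_tool:
  motion:
    - {"tx":0.005,"ty":0,"tz":0,"ax":0,"ay":0,"az":0}
    - {"tx":0.01,"ty":0,"tz":0,"ax":0,"ay":0,"az":0}
    - {"tx":0.01,"ty":0,"tz":0,"ax":0,"ay":0,"az":0}

```text
time_s: 17.85
tool_pos: [0.5934, 0.0521, 0.2162]
eef_rot: [0.706, -0.037, 0.706, 0.038]
wrist_force: [-1.1, 5.0, 0.7]
gripper_width: 0.0153
```

servo_tool:
  motion:
    - {"tx":0.005,"ty":0,"tz":0,"ax":0,"ay":0,"az":0}
    - {"tx":0.01,"ty":0,"tz":0,"ax":0,"ay":0,"az":0}
    - {"tx":0.01,"ty":0,"tz":0,"ax":0,"ay":0,"az":0}

```text
time_s: 18.23
tool_pos: [0.5934, 0.0522, 0.2151]
eef_rot: [0.706, -0.037, 0.706, 0.038]
wrist_force: [-1.8, 4.9, 6.4]
gripper_width: 0.0149
```

A side force of +5 N in y means the cover should go about 0.8 mm towards +y. The clips are just touching at z 0.215, as expected.

servo_tool:
  motion:
    - {"tx":0,"ty":0.004,"tz":-0.001,"ax":0,"ay":0,"az":0}
    - {"tx":0,"ty":0.004,"tz":-0.001,"ax":0,"ay":0,"az":0}

```text
time_s: 18.48
tool_pos: [0.5933, 0.0526, 0.2147]
eef_rot: [0.706, -0.037, 0.706, 0.038]
wrist_force: [-0.3, 4.2, 5.8]
gripper_width: 0.0152
```

```bash
python3 - <<'E'
from h import *
o=st();print(np.round(o["ft_torque"],2))
E
```

```text
t 18.48 pos [0.5933 0.0526 0.2147] yang 96.1 down [ 0.001  0.    -1.   ] F [-0.3  4.2  5.8] w 0.0152 q [ 0.09  0.19  0.23  1.61  0.   -0.02]
[ 1.32 -0.    0.14]
```

servo_tool:
  motion:
    - {"tx":0,"ty":0.003,"tz":0,"ax":0,"ay":0,"az":0}
    - {"tx":0,"ty":0.005,"tz":0,"ax":0,"ay":0,"az":0}
    - {"tx":0,"ty":0.005,"tz":0,"ax":0,"ay":0,"az":0}

```text
time_s: 18.85
tool_pos: [0.5932, 0.053, 0.2143]
eef_rot: [0.706, -0.038, 0.706, 0.037]
wrist_force: [1.0, 0.9, 3.0]
gripper_width: 0.0149
```

```bash
python3 - <<'E'
from h import *
o=st();print(np.round(o["ft_torque"],2))
E
```

```text
t 18.85 pos [0.5932 0.053  0.2143] yang 96.1 down [ 0.    -0.001 -1.   ] F [1.  0.9 3. ] w 0.0149 q [ 0.09  0.19  0.23  1.61 -0.   -0.02]
[ 0.32 -0.23  0.02]
```

Side force and moment are gone, so the cover is centred at y 0.053. Now I press in small steps.

servo_tool:
  motion:
    - {"tx":0.003,"ty":0,"tz":0,"ax":0,"ay":0,"az":0}
    - {"tx":0.006,"ty":0,"tz":0,"ax":0,"ay":0,"az":0}
    - {"tx":0.01,"ty":0,"tz":0,"ax":0,"ay":0,"az":0}
    - {"tx":0.01,"ty":0,"tz":0,"ax":0,"ay":0,"az":0}

```text
time_s: 19.35
tool_pos: [0.593, 0.053, 0.2125]
eef_rot: [0.706, -0.038, 0.706, 0.037]
wrist_force: [-0.2, 1.0, 6.3]
gripper_width: 0.0151
```

servo_tool:
  motion:
    - {"tx":0.003,"ty":0,"tz":0,"ax":0,"ay":0,"az":0}
    - {"tx":0.006,"ty":0,"tz":0,"ax":0,"ay":0,"az":0}
    - {"tx":0.008,"ty":0,"tz":0,"ax":0,"ay":0,"az":0}
    - {"tx":0.008,"ty":0,"tz":0,"ax":0,"ay":0,"az":0}

```text
time_s: 19.85
tool_pos: [0.5931, 0.0531, 0.2111]
eef_rot: [0.706, -0.038, 0.706, 0.037]
wrist_force: [0.6, -0.2, 7.2]
gripper_width: 0.0149
```

servo_tool:
  motion:
    - {"tx":0.003,"ty":0,"tz":0,"ax":0,"ay":0,"az":0}
    - {"tx":0.006,"ty":0,"tz":0,"ax":0,"ay":0,"az":0}
    - {"tx":0.008,"ty":0,"tz":0,"ax":0,"ay":0,"az":0}
    - {"tx":0.008,"ty":0,"tz":0,"ax":0,"ay":0,"az":0}

```text
time_s: 20.35
tool_pos: [0.5931, 0.0531, 0.2097]
eef_rot: [0.706, -0.038, 0.706, 0.037]
wrist_force: [-1.1, 0.9, 8.6]
gripper_width: 0.015
```

servo_tool:
  motion:
    - {"tx":0.003,"ty":0,"tz":0,"ax":0,"ay":0,"az":0}
    - {"tx":0.006,"ty":0,"tz":0,"ax":0,"ay":0,"az":0}
    - {"tx":0.008,"ty":0,"tz":0,"ax":0,"ay":0,"az":0}
    - {"tx":0.008,"ty":0,"tz":0,"ax":0,"ay":0,"az":0}

```text
time_s: 20.85
tool_pos: [0.5932, 0.0531, 0.2084]
eef_rot: [0.707, -0.038, 0.706, 0.037]
wrist_force: [-0.3, 1.0, 10.3]
gripper_width: 0.0149
```

```bash
python3 - <<'E'
from h import *
o=st();print(np.round(o["ft_torque"],2))
E
```

```text
t 20.85 pos [0.5932 0.0531 0.2084] yang 96.1 down [ 0.001 -0.    -1.   ] F [-0.3  1.  10.3] w 0.0149 q [ 0.09  0.19  0.21  1.6  -0.   -0.02]
[0.19 0.08 0.06]
```

servo_tool:
  motion:
    - {"tx":0.003,"ty":0,"tz":0,"ax":0,"ay":0,"az":0}
    - {"tx":0.006,"ty":0,"tz":0,"ax":0,"ay":0,"az":0}
    - {"tx":0.008,"ty":0,"tz":0,"ax":0,"ay":0,"az":0}
    - {"tx":0.008,"ty":0,"tz":0,"ax":0,"ay":0,"az":0}

```text
time_s: 21.35
tool_pos: [0.593, 0.0531, 0.206]
eef_rot: [0.706, -0.038, 0.706, 0.037]
wrist_force: [1.0, 1.8, 4.7]
gripper_width: 0.015
```

servo_tool:
  motion:
    - {"tx":0.003,"ty":0,"tz":0,"ax":0,"ay":0,"az":0}
    - {"tx":0.006,"ty":0,"tz":0,"ax":0,"ay":0,"az":0}
    - {"tx":0.006,"ty":0,"tz":0,"ax":0,"ay":0,"az":0}

```text
time_s: 21.72
tool_pos: [0.5931, 0.0532, 0.2052]
eef_rot: [0.706, -0.038, 0.706, 0.037]
wrist_force: [-0.9, 0.9, 7.8]
gripper_width: 0.0151
```

The force dropped from 10.3 to 4.7 N, which is the snap, and it is rising again. I'll press a little further to make sure it is home.

servo_tool:
  motion:
    - {"tx":0.003,"ty":0,"tz":0,"ax":0,"ay":0,"az":0}
    - {"tx":0.006,"ty":0,"tz":0,"ax":0,"ay":0,"az":0}
    - {"tx":0.006,"ty":0,"tz":0,"ax":0,"ay":0,"az":0}

```text
time_s: 22.1
tool_pos: [0.5931, 0.0532, 0.2044]
eef_rot: [0.707, -0.038, 0.706, 0.037]
wrist_force: [-0.3, 1.7, 11.1]
gripper_width: 0.015
```

servo_tool:
  motion:
    - {"tx":0.003,"ty":0,"tz":0,"ax":0,"ay":0,"az":0}
    - {"tx":0.006,"ty":0,"tz":0,"ax":0,"ay":0,"az":0}
    - {"tx":0.006,"ty":0,"tz":0,"ax":0,"ay":0,"az":0}

```text
time_s: 22.48
tool_pos: [0.5931, 0.0533, 0.2037]
eef_rot: [0.707, -0.038, 0.706, 0.037]
wrist_force: [-3.0, 1.2, 12.8]
gripper_width: 0.0152
```

```bash
python3 - <<'E'
from h import *
o=st();print(np.round(o["ft_torque"],2))
snap("l");crop("l","side",290,110,380,210,7,"lz")
E
```

```text
t 22.48 pos [0.5931 0.0533 0.2037] yang 96.1 down [ 0.002 -0.    -1.   ] F [-3.   1.2 12.8] w 0.0152 q [ 0.09  0.18  0.2   1.59 -0.   -0.02]
[ 0.11  0.53 -0.06]
```

View pics/lz.png

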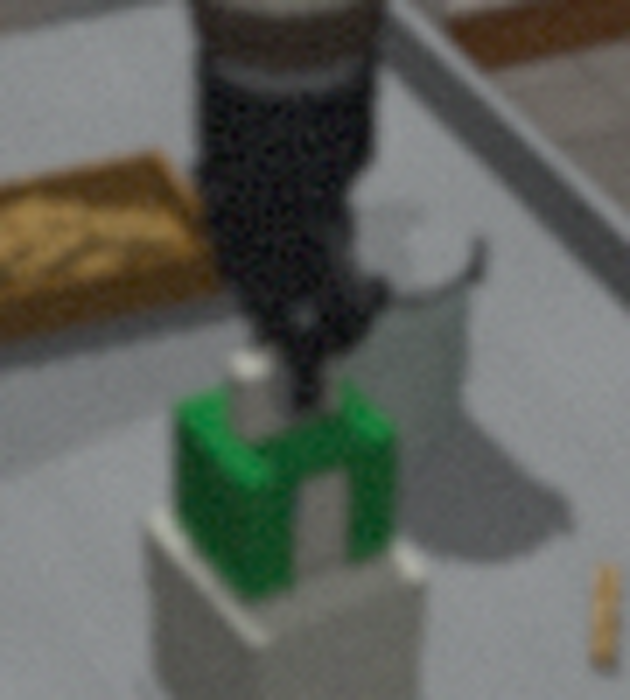

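servo_tool:
  motion:
    - {"tx":0.003,"ty":0,"tz":0,"ax":0,"ay":0,"az":0}
    - {"tx":0.006,"ty":0,"tz":0,"ax":0,"ay":0,"az":0}
    - {"tx":0.006,"ty":0,"tz":0,"ax":0,"ay":0,"az":0}

```text
time_s: 22.95
tool_pos: [0.5931, 0.0533, 0.2029]
eef_rot: [0.707, -0.038, 0.705, 0.037]
wrist_force: [-3.6, 1.2, 16.4]
gripper_width: 0.0151
```

```bash
python3 - <<'E'
from h import *
o=st();print(np.round(o["ft_torque"],2))
E
```

```text
t 22.95 pos [0.5931 0.0533 0.2029] yang 96.1 down [ 0.002 -0.    -1.   ] F [-3.6  1.2 16.4] w 0.0151 q [ 0.09  0.18  0.2   1.59 -0.   -0.02]
[ 0.12  0.69 -0.02]
```

servo_tool:
  motion:
    - {"tx":0.002,"ty":0,"tz":0,"ax":0,"ay":0,"az":0}
    - {"tx":0.004,"ty":0,"tz":0,"ax":0,"ay":0,"az":0}
    - {"tx":0.004,"ty":0,"tz":0,"ax":0,"ay":0,"az":0}

```text
time_s: 23.32
tool_pos: [0.5931, 0.0533, 0.2024]
eef_rot: [0.707, -0.038, 0.705, 0.037]
wrist_force: [-3.1, 1.9, 17.4]
gripper_width: 0.0151
```

servo_tool:
  motion:
    - {"tx":-0.005,"ty":0,"tz":0,"ax":0,"ay":0,"az":0}
    - {"tx":-0.01,"ty":0,"tz":0,"ax":0,"ay":0,"az":0}
    - {"tx":-0.015,"ty":0,"tz":0,"ax":0,"ay":0,"az":0}
    - {"tx":-0.015,"ty":0,"tz":0,"ax":0,"ay":0,"az":0}

```text
time_s: 23.82
tool_pos: [0.5931, 0.0533, 0.2044]
eef_rot: [0.707, -0.038, 0.706, 0.037]
wrist_force: [-1.0, 1.3, 10.1]
gripper_width: 0.0148
```

servo_tool:
  motion:
    - {"tx":-0.005,"ty":0,"tz":0,"ax":0,"ay":0,"az":0}
    - {"tx":-0.008,"ty":0,"tz":0,"ax":0,"ay":0,"az":0}
    - {"tx":-0.008,"ty":0,"tz":0,"ax":0,"ay":0,"az":0}

```text
time_s: 24.2
tool_pos: [0.5931, 0.0533, 0.2053]
eef_rot: [0.706, -0.038, 0.706, 0.037]
wrist_force: [-0.9, 1.4, 7.2]
gripper_width: 0.0155
```

servo_tool:
  motion:
    - {"tx":-0.004,"ty":0,"tz":0,"ax":0,"ay":0,"az":0}
    - {"tx":-0.008,"ty":0,"tz":0,"ax":0,"ay":0,"az":0}
    - {"tx":-0.008,"ty":0,"tz":0,"ax":0,"ay":0,"az":0}

```text
time_s: 24.58
tool_pos: [0.593, 0.0532, 0.2062]
eef_rot: [0.706, -0.038, 0.706, 0.037]
wrist_force: [0.5, 1.5, 3.7]
gripper_width: 0.0151
```

servo_tool:
  motion:
    - {"tx":-0.002,"ty":0,"tz":0,"ax":0,"ay":0,"az":0}
    - {"tx":-0.004,"ty":0,"tz":0,"ax":0,"ay":0,"az":0}
    - {"tx":-0.004,"ty":0,"tz":0,"ax":0,"ay":0,"az":0}

```text
time_s: 24.95
tool_pos: [0.5928, 0.0532, 0.2067]
eef_rot: [0.706, -0.038, 0.706, 0.037]
wrist_force: [0.4, 0.1, -2.4]
gripper_width: 0.0151
```

At zero load the TCP is at 0.2064, against 0.2062 predicted for fully home, so it is seated. I'll load it lightly and release.

servo_tool:
  motion:
    - {"tx":0.003,"ty":0,"tz":0,"ax":0,"ay":0,"az":0}
    - {"tx":0.003,"ty":0,"tz":0,"ax":0,"ay":0,"az":0}

```text
time_s: 25.2
tool_pos: [0.5929, 0.0533, 0.2065]
eef_rot: [0.706, -0.038, 0.706, 0.038]
wrist_force: [-1.1, -0.4, -2.1]
gripper_width: 0.0153
```

servo_tool:
  motion:
    - {"tx":0,"ty":0,"tz":0,"ax":0,"ay":0,"az":0}
    - {"tx":0,"ty":0,"tz":0,"ax":0,"ay":0,"az":0}
    - {"tx":0,"ty":0,"tz":0,"ax":0,"ay":0,"az":0}
    - {"tx":0,"ty":0,"tz":0,"ax":0,"ay":0,"az":0}
    - {"tx":0,"ty":0,"tz":0,"ax":0,"ay":0,"az":0}
    - {"tx":-0.05,"ty":0,"tz":0,"ax":0,"ay":0,"az":0}
    - {"tx":-0.15,"ty":0,"tz":0,"ax":0,"ay":0,"az":0}
    - {"tx":-0.3,"ty":0,"tz":0,"ax":0,"ay":0,"az":0}
    - {"tx":-0.45,"ty":0,"tz":0,"ax":0,"ay":0,"az":0}
    - {"tx":-0.45,"ty":0,"tz":0,"ax":0,"ay":0,"az":0}
  claw: 1

```text
time_s: 26.45
tool_pos: [0.5936, 0.0533, 0.2998]
eef_rot: [0.708, -0.037, 0.704, 0.038]
wrist_force: [0.1, 0.5, -0.5]
gripper_width: 0.0851
```

servo_tool:
  motion:
    - {"tx":0,"ty":0.25,"tz":-0.25,"ax":0,"ay":0,"az":0}
    - {"tx":0,"ty":0.5,"tz":-0.5,"ax":0,"ay":0,"az":0}
    - {"tx":0,"ty":0.75,"tz":-0.7,"ax":0,"ay":0,"az":0}
    - {"tx":0,"ty":1,"tz":-0.8,"ax":0,"ay":0,"az":0}
    - {"tx":0,"ty":1,"tz":-0.8,"ax":0,"ay":0,"az":0}
    - {"tx":0,"ty":1,"tz":-0.8,"ax":0,"ay":0,"az":0}

```text
time_s: 27.2
tool_pos: [0.4125, 0.2355, 0.2964]
eef_rot: [0.706, -0.038, 0.706, 0.038]
wrist_force: [0.2, -1.3, 0.3]
gripper_width: 0.0852
```

```bash
python3 - <<'E'
from h import *
st();snap("m");c=[.593,.053]
crop("m","side",290,130,380,230,7,"mz")
overlay("m","top",[],(275,140,345,210),8,"mt")
overlay("m","side",[(boxpts([.593,.0555],6.1,.078,.069,.184),(0,255,255)),(boxpts([.593,.0555],6.1,.078,.069,.118),(0,255,255)),(boxpts([.593,.0555],6.1,.05,.016,.220),(0,0,255))],(290,130,380,230),7,"mo")
E
```

```text
t 27.2 pos [0.4125 0.2355 0.2964] yang 96.2 down [-0. -0. -1.] F [ 0.2 -1.3  0.3] w 0.0852 q [ 0.52 -0.07  0.12  1.76 -0.    0.41]
```

View pics/mz.png

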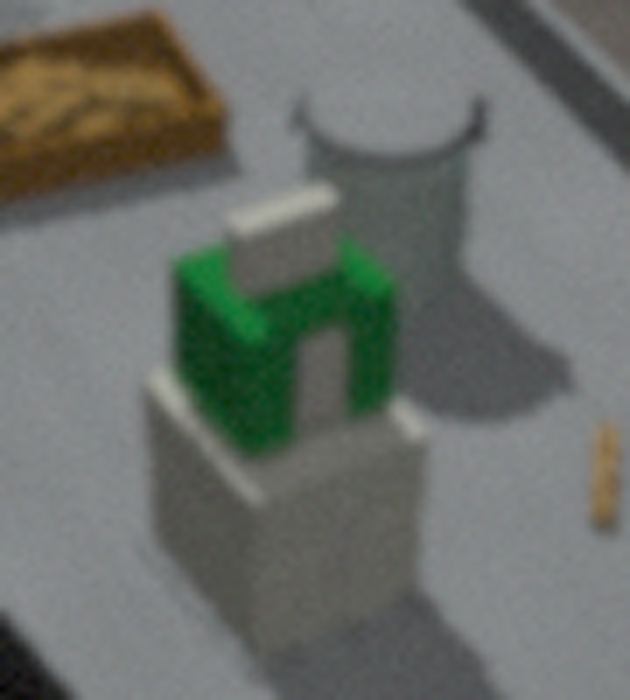

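View pics/mt.png

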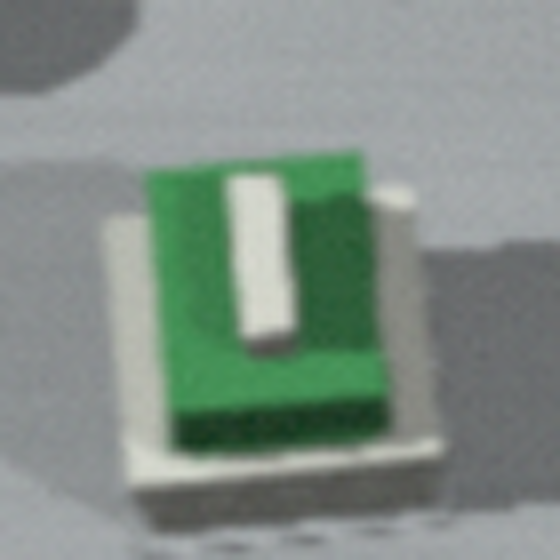

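View pics/mo.png

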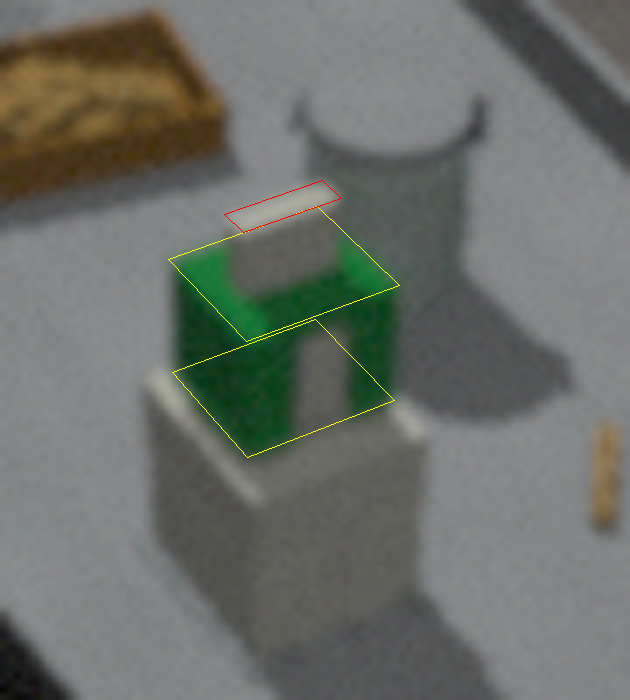

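View pics/m_top.png

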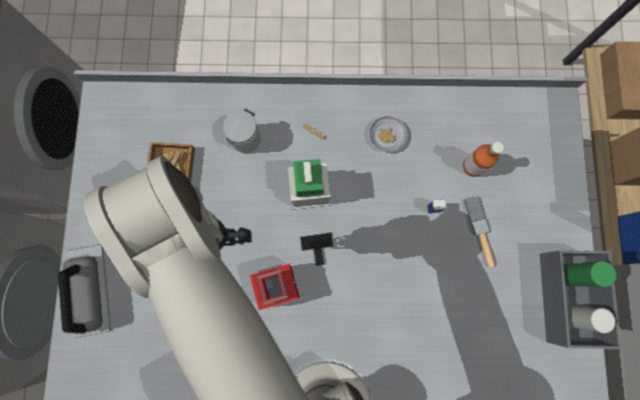

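The overlay for "fully home" lies on the cover: rib top at side crop (283,208), lower edge at (248,457). The cover is level with no clip arm sticking out, the bystanders are where they were, and the gripper is clear. Handing in.

```bash
python3 -c "
from plant import finish_job
print(finish_job())"
```

```text
the job is handed in; nothing more can be done
None
```

I stood the larger blue cartridge in the white dispenser's hopper, pressed the green cover down over the neck until it snapped, and handed the job in at about 27 s of the 70 s allowed.

**Press:** The resistance climbed to at least 10 N at the wrist, dropped to about 5 N at the snap, then rose again at about 3.5–4.5 N/mm, which fits the hopper spring alone. The most I read was 17.4 N at the wrist. Allowing about 2 N for the cover's weight, that is roughly 19–20 N on the hopper, or about 4 mm of sink, short of setting off the dispenser.

**Seating:** With the load off, the tool stood at 0.2064 m against 0.2062 m expected for fully home. After release the cover looked level, and its outline matched the fully-home position.

**Not checked or in disagreement:**
- I could not read the clip joints directly and did not pull on the cover. That both clips snapped rests on the force drop, the height and the pictures.
- The two cameras disagreed by about 4 mm in y. I corrected this using the held cartridge, but the cover still came down about 1 mm off centre, with about 5 N of side force. I shifted it to remove that force before pressing.

As far as the pictures show, the other things on the counter stayed where they were.

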